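# Change the extract fans over on the prep-room switch and lock it

### The job

Change the fume-extract fans over from the left-hand feed (blue mark) to the right-hand feed (yellow mark): turn the black switch handle to the white centre off mark, leave it standing there for two seconds so that the first fan runs down, then carry on until it is fully home on the yellow mark. Then lock the switch there: take the red-handled locking pin out of its holster on the right-hand side of the console and push it, fully home to its shoulder, through the eye in the handle's steel tail into the hole beneath. Do not disturb the three stoppered flasks, and leave everything released.

Things in the scene. Friction and masses are not known exactly. Their poses are not given: they have to be found in the camera images.
- console: Fixed blue-grey steel desk console, 215 mm deep (x -120 to +95), 340 wide (y). Origin: on the bench under its middle, z up. Its face slopes 25 degrees, from 134 mm height at x=+70 mm down to 45 mm at x=-120; the face's outward normal is (-0.423, 0, 0.906) here. The switch axis, square to the face, crosses it at x=-34, y=0, height 85. Two pilot lamps on the face do nothing.
- handle (a joint): Switch handle angle, rad, about the axis square to the face: -0.80 left, blue mark (starts about here); 0 up the slope, white off mark; +0.80 right, yellow mark, end stop. Grows clockwise seen facing the panel. Spring detents hold it at -0.80, 0 and +0.80: leaving one takes about 5 N at the grip, and released within 0.2 rad of one it goes there by itself; on the humps, near -0.4 and +0.4, it may stay.
- off_mark (a point): White disc (19 mm) on the face, 106 mm straight up the slope from the switch axis: handle position off. At the same radius, 0.80 rad to either side, a blue disc on the left (console's +y) and a yellow disc on the right (-y). Axes of the console.
- handle_pivot (a point): Point on the switch axis, 41 mm out from the face; its axes turn with the handle. x: from the axis along the handle to the grip; z: square out of the face. The black hub here is 48 mm across and stands 38 mm off the face.
- handle_grip (a point): Centre of the handle's black grip, 68 mm from the switch axis: a flat-sided bar 66 mm long (x), 22 mm wide (y), 34 mm high (z, square out of the face), standing from 24 to 58 mm off the face. Axes as handle_pivot.
- lock_eye (a point): Centre of the top rim of the eye: 12 mm hole in a 6 mm thick, 34 mm square steel plate on the handle's tail, 55 mm from the switch axis opposite the grip; plate top 24 mm off the face. Axes as handle_pivot; the pin goes in along -z. On each mark a drilled steel block (28 mm square, 12 mm high, hole 14 mm, open through the face into the empty case) lies 6 mm beneath the plate.
- pin_grip (a point): Centre of the red square handle (20 x 20 x 60 mm, sides along x, y) of the loose locking pin, 60 g, 104 mm long; z along the pin from tip to handle. Shoulder (24 mm across, 4 mm thick) has its underside 34 mm below this point; under it a steel rod 9 mm thick, 40 mm long, 4 mm taper at the tip, which is 74 mm below this point. Starts upright in the holster, shoulder on its top.
- pin_socket (a point): Centre of the top of the pin's holster: black block 40 mm square, 16 mm high, with an upright 12 mm through hole, on the console's right-hand side wall (-y), hole 20 mm out from the wall; top 110 mm above the bench; the console's face beside it is 85 mm high. Axes of the console.
- flask_blue: Blue stoppered conical flask, 84 mm across, 152 mm high, loose; origin at the centre of its base, z up. Not to be disturbed.
- flask_amber: Amber stoppered conical flask, 84 mm across, 152 mm high, loose; origin at the centre of its base, z up. Not to be disturbed.
- flask_red: Red stoppered round flask on a cork foot, 90 mm across, 157 mm high, loose; origin at the centre of its base, z up. Not to be disturbed.
Not all that is in view belongs to the job. What is meant by the part that bears pin_grip is not green or turquoise, and is the larger of those in its own colour.

How it is judged:
On the way, in this order (a step that is already met when the one before it is completed fails the run):
1. the handle stands at the centre off mark (within 0.12 rad) for two seconds (value of joint handle between -0.12 and 0.12 rad), for 1.9 s.
2. the handle is home on the yellow mark (over 0.70 rad) (value of joint handle above 0.7 rad), for 0.2 s.
3. the pin is through the eye, fully home (z of pin_grip in the frame of lock_eye between 0.025 and 0.038 m and x of pin_grip in the frame of lock_eye between -0.008 and 0.008 m and y of pin_grip in the frame of lock_eye between -0.008 and 0.008 m), for 0.2 s.
At the end, for the whole second after the job is handed in: Handle home on the yellow mark (over 0.70 rad), at rest; pin through the eye, shoulder within 4 mm of the plate, mid-handle within 8 mm of the eye's axis, within 0.2 rad of square to the face; each flask upright within 30 mm of its start; all released (all of step 3 and value of joint handle above 0.7 rad and angle between the z axis of pin_grip and the z axis of lock_eye, either way round below 0.2 rad and velocity of joint handle between -0.05 and 0.05 rad/s and not (distance of flask_blue from where it was at the start of the episode above 0.03 m) and not (distance of flask_amber from where it was at the start of the episode above 0.03 m) and not (distance of flask_red from where it was at the start of the episode above 0.03 m) and not (angle between flask_blue's own z axis and vertical above 0.3 rad) and not (angle between flask_amber's own z axis and vertical above 0.3 rad) and not (angle between flask_red's own z axis and vertical above 0.3 rad)); the robot touches nothing.
It fails at once if a flask is shoved more than 30 mm or tipped over 0.3 rad (distance of any of flask_blue, flask_amber, flask_red from where it was at the start of the episode above 0.03 m or angle between any of flask_blue, flask_amber, flask_red's own z axis and vertical above 0.3 rad).
It also fails if it takes over 61 s, if anything falls off the work surface, if the arm or the gripper's body presses on something with over 40 N, if the wrist force passes 120 N, or if a joint passes its speed limit or range.

### The arm

A 6-joint arm with a two-finger parallel gripper is mounted at the origin on the work surface. World frame = base frame: x ahead of the robot, y to its left, z up, the work surface at z = 0. Lengths are in m, angles in rad, forces in N, time in s.
With the tool pointing down it reaches from about 0.325 to 0.9 m from the base axis. Payload 6.1 kg.
Tool frame: the origin (TCP) lies between the finger pads; the fingertips stand 19 mm ahead of it and the grasp point (between the pads) is the TCP; y points along the fingers, x is the direction in which the jaws open and shut, and the axes are right-handed (so a half turn about y gives the same grasp; the last joint's range is limited). The gripper opens to 85 mm and grips with 20 to 120 N. Pads are 22 mm wide; open, the fingers measure 114 mm over their backs; the gripper's body (76 mm by 85 mm) begins 54 mm behind the grasp point. The pads swing forward as they close: fully open they stand 13 mm farther back than shut.
Start: joints at [0.982, 0.22, 1.526, -0, 1.395, -0.126], TCP at [0.279, 0.559, 0.213] pointing down, gripper open.
Joint ranges: [-2.98, 2.98], [-0.91, 2.08], [0.09, 2.57], [-1.24, 4.39], [0.2, 2.65], [-2.68, 2.68]. Speed limits (rad/s): [2.57, 2.57, 3.01, 3.14, 3.14, 3.14].

### API

Orientations are given as a unit quaternion [x, y, z, w].
In Python, from workcell import monitor, viewer, arm gives the robot as it stands.
- The arm moves only by the tool send_rows, never from a script. Its argument "commands" is a list of rows, each an object of numbers: "x", "y", "z": the shift along the tool's x, y, z scaled (see below); "rx", "ry", "rz": the turn, a rotation vector about the tool's x, y, z scaled (see below); "hand": the gripper command: -1 is fully open, 1 is shut, values between are in proportion. In form: [{"x": .., "y": .., "z": .., "rx": .., "ry": .., "rz": .., "hand": ..}, ...]. A call has 1 to 20 rows; each row shifts and turns the commanded pose from where the row before left it, along the tool's axes as they then stand; what a row does not reach is not made up. The controller multiplies each number of a shift by 0.02 m and each number of a turn by 0.12 rad. A row lasts 1/12 s, in which the tool goes at most 41.7 mm and 7.16 degrees, less where a joint would pass 70% of its speed; a pose out of reach is approached as far as the arm can. A call with a number of a shift or a turn outside -1 to 1 is refused whole. A call with a gripper value outside its range is refused whole. The fingers move at their own pace and stop on an object; "newtons" is the grip in N (left out, the last holds). Time passes only in rows, so rows that do not move let the fingers close. It gives the time, the measured TCP pose, the force and the opening at its end, in the units of the state.
- monitor.state(): the state, without advancing time (a new reading comes with each control period).
- viewer.snapshot(name): name is "scene" or "top"; returns the picture (480x640x3 uint8, red, green, blue); there is no depth.
- viewer.camera_info(name): a dict with "camera_matrix" (3x3 intrinsics, pixels), "world_to_cam" (4x4, takes a point from world to camera coordinates). Camera axes: x right, y up, looking along -z (the intrinsics and any distortion apply to the point x, -y, -z); pixel columns grow to the right and rows downward; lengths in m; the calibration is good to about 2 mm. A picture is of the moment at which its call begins. camera_info takes no time and is no camera call.
- arm.close_job(): hands the job in, once; it reports no verdict.
The state is a dict: "time": time; "joints": joint angles; "dq": joint speeds; "effort": joint torques, N m; "position": TCP position; "tcp_rot": TCP orientation; "wrist_force": force on the tool from outside, world axes, zero at the start; "torque": the same for the moment, N m; "gripper_width": finger opening in m.
Only numpy, scipy, OpenCV 4.12 (cv2) and the standard library are available. Lean on these libraries where they do the work, as an engineer would, in place of code of your own. Each camera call takes 0.05 s, during which the arm holds its last target.

## Working session

There is one attempt and no reset: what is moved stays moved. The work goes in short steps, Python scripts to look and compute and a tool call to move; the robot and the scene stay as the last step left them, time stands still between calls to the robot, and variables do not carry over. Pictures are saved under pics/ and viewed, and the job is handed in when it is done.

Besides the shell and the picture viewer there is one more tool, called after ">>>" as name(argument=value, ...), one argument or row to a line, values as JSON. send_rows: Moves the arm, as the interface text tells. Its arguments: {"type":"object","properties":{"commands":{"type":"array"},"newtons":{"type":"number"}},"required":["commands"]}

```bash
ls; mkdir -p pics
python3 - <<'E'
from workcell import monitor, viewer, arm
import cv2,numpy as np
for n in ("scene","top"):
    im=viewer.snapshot(n); cv2.imwrite(f"pics/{n}0.png",im[:,:,::-1])
    c=viewer.camera_info(n); print(n,np.round(c["camera_matrix"],1).tolist(),np.round(c["world_to_cam"],4).tolist(),[k for k in c])
print(monitor.state())
E
```

```text
pics
scene [[461.4, 0.0, 321.4], [0.0, 461.4, 237.2], [0.0, 0.0, 1.0]] [[-0.2113, 0.9772, -0.0193, 0.0564], [-0.6176, -0.1182, 0.7776, 0.2526], [0.7576, 0.1763, 0.6285, -1.339], [0.0, 0.0, 0.0, 1.0]] ['camera_matrix', 'world_to_cam']
top [[597.2, 0.0, 317.4], [0.0, 597.2, 241.6], [0.0, 0.0, 1.0]] [[0.0073, -0.9995, -0.0308, 0.0905], [0.9994, 0.0062, 0.0345, -0.5672], [-0.0343, -0.0311, 0.9989, -1.1467], [0.0, 0.0, 0.0, 1.0]] ['camera_matrix', 'world_to_cam']
{'time': 0.1, 'joints': array([ 9.81850577e-01,  2.21163278e-01,  1.52750891e+00,  5.14679496e-06,
        1.39468007e+00, -1.26105004e-01]), 'dq': array([ 4.54202107e-04,  7.28202935e-05, -3.22835885e-03, -1.13541440e-03,
        1.28038516e-03,  8.64946711e-04]), 'effort': array([ 1.00533540e-03, -4.98242640e+01, -3.90543616e+01, -6.20358446e-05,
        5.76444392e-03,  2.03503497e-06]), 'position': array([0.27873963, 0.55875751, 0.21199227]), 'tcp_rot': array([ 0.60160738,  0.37142348, -0.37255703, -0.60109436]), 'wrist_force': array([ 0.05300455, -0.36772549, -0.25505368]), 'torque': array([-0.03423402, -0.00835628, -0.00572971]), 'gripper_width': 0.0856773300320517}
```

View pics/scene0.png

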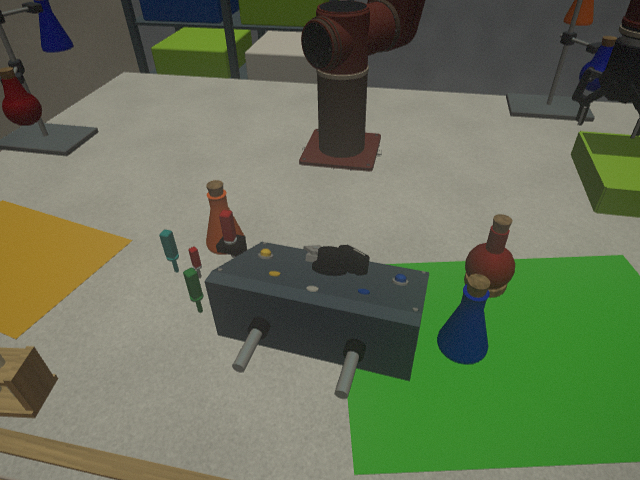

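View pics/top0.png

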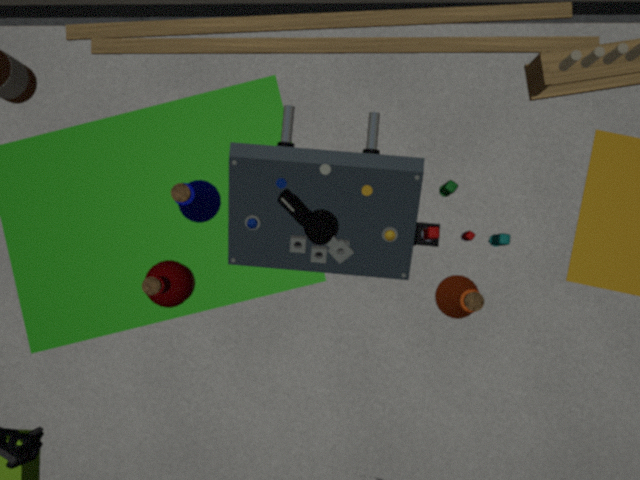

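The top view shows the console with its slope facing the robot: white mark (325,169), blue (281,183), yellow (367,190), handle grip about (293,205), and hub (320,227).

There are four pin-like things:
- red in the holster (430,233)
- small red (468,236)
- green (449,187)
- turquoise (501,239)

The one in the holster fits: it is red, and the larger of the two reds. I'll confirm it in a crop.

Run:
```python
import cv2,numpy as np
def g(im): return np.clip((im/255.)**0.55*255,0,255).astype('uint8')
a=cv2.imread("pics/top0.png")[120:330,210:520]; a=cv2.resize(g(a),None,fx=2.55,fy=2.55,interpolation=cv2.INTER_CUBIC); cv2.imwrite("pics/topc.png",a)
b=cv2.imread("pics/scene0.png")[165:385,150:450]; b=cv2.resize(g(b),None,fx=2.6,fy=2.6,interpolation=cv2.INTER_CUBIC); cv2.imwrite("pics/scenec.png",b)
```

```text
(no output)
```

View pics/topc.png

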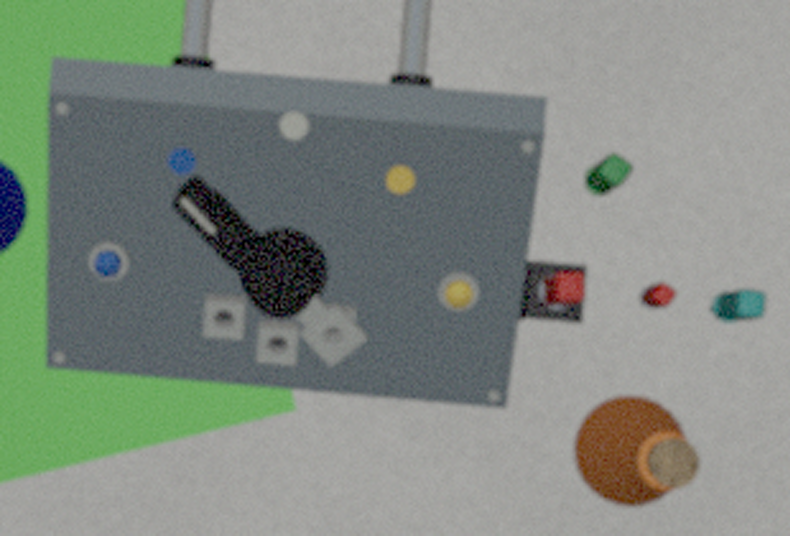

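View pics/scenec.png

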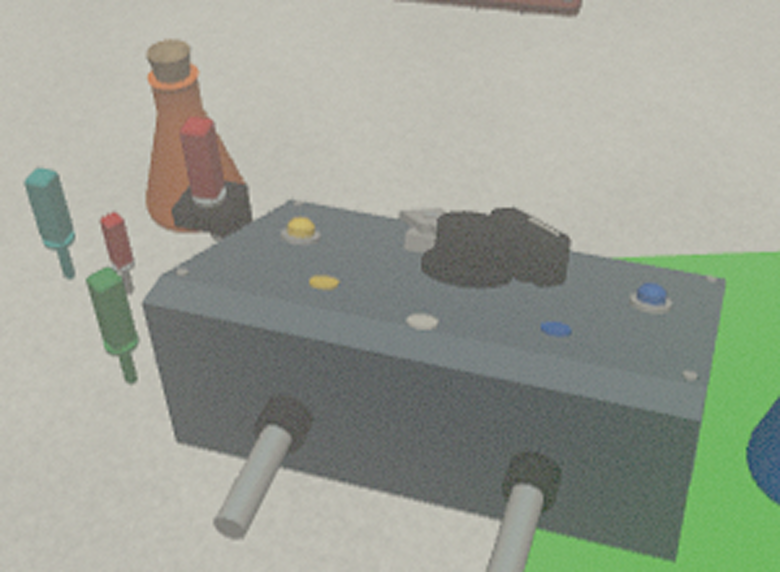

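Confirmed: the holstered red pin is clearly the larger of the two reds, and the holes in the three blocks are visible. Next I triangulate the marks, the pin and the flasks.

```bash
cat > h.py <<'E'
import cv2,numpy as np
from workcell import monitor, viewer, arm
C={}
for n in("scene","top"):
    c=viewer.camera_info(n); K=np.array(c["camera_matrix"]);T=np.array(c["world_to_cam"]); C[n]=(K,np.diag([1,-1,-1.])@T[:3])
def proj(n,X):
    K,M=C[n]; p=K@(M[:,:3]@np.asarray(X)+M[:,3]); return p[:2]/p[2]
def ray(n,uv):
    K,M=C[n]; R=M[:,:3]; o=-R.T@M[:,3]; d=R.T@np.linalg.solve(K,[uv[0],uv[1],1]); return o,d/np.linalg.norm(d)
def tri(us,ut):
    X=cv2.triangulatePoints(C["scene"][0]@C["scene"][1],C["top"][0]@C["top"][1],np.array(us,float).reshape(2,1),np.array(ut,float).reshape(2,1)); X=X[:3,0]/X[3,0]
    e=max(np.linalg.norm(proj("scene",X)-us),np.linalg.norm(proj("top",X)-ut)); return X,e
def onz(n,uv,z):
    o,d=ray(n,uv); return o+d*(z-o[2])/d[2]
def blob(im,box,f):
    x0,y0,x1,y1=box; h=cv2.cvtColor(np.ascontiguousarray(im[y0:y1,x0:x1]),cv2.COLOR_RGB2HSV).astype(int)
    m=f(h[...,0],h[...,1],h[...,2]).astype('uint8'); m=cv2.morphologyEx(m,cv2.MORPH_OPEN,np.ones((2,2),np.uint8))
    k,l,s,c=cv2.connectedComponentsWithStats(m)
    if k<2: return None
    i=1+np.argmax(s[1:,4]); return c[i]+[x0,y0],s[i]+[x0,y0,0,0,0]
YEL=lambda h,s,v:(h>12)&(h<32)&(s>110)
BLU=lambda h,s,v:(h>100)&(h<125)&(s>140)
RED=lambda h,s,v:((h<6)|(h>174))&(s>130)
E
python3 - <<'E'
from h import *
S=cv2.imread("pics/scene0.png")[:,:,::-1];T=cv2.imread("pics/top0.png")[:,:,::-1]
WH=lambda h,s,v:(v>np.percentile(v,90)-12)&(s<50)
for nm,bs,bt,f in [("yellow",(262,267,290,281),(355,180,378,202),YEL),("blue",(352,284,374,297),(270,175,290,188),BLU),("lampY",(255,245,275,260),(380,225,400,244),YEL),("lampB",(390,270,412,286),(242,214,262,233),BLU),("white",(303,282,322,296),(316,161,335,178),WH),("pin",(217,205,237,245),(420,222,442,243),RED)]:
    a=blob(S,bs,f);b=blob(T,bt,f)
    print(nm,a,b, end=' ')
    if a and b: X,e=tri(a[0],b[0]); print(np.round(X,4),round(e,2))
E
```

```text
yellow (array([274.82978723, 274.06382979]), array([270, 272,  11,   5,  47])) (array([367.55445545, 190.89108911]), array([362, 186,  12,  11, 101])) [0.6528 0.0042 0.1151] 1.04
blue (array([364.325, 291.875]), array([359, 290,  11,   5,  40])) (array([281.95  , 183.2875]), array([277, 179,  11,   9,  80])) [0.6657 0.1561 0.1157] 1.42
lampY (array([266.375   , 253.078125]), array([262, 250,  10,   7,  64])) (array([390.48275862, 235.85057471]), array([386, 231,  10,  11,  87])) [ 0.5746 -0.0385  0.088 ] 1.26
lampB (array([401.93333333, 277.56666667]), array([398, 276,   9,   4,  30])) (array([252.89552239, 223.79104478]), array([249, 220,   9,   9,  67])) [0.5952 0.2112 0.0904] 1.91
white (array([312.95238095, 289.04761905]), array([308, 287,  11,   5,  42])) (array([325.73972603, 169.8630137 ]), array([321, 166,  10,   9,  73])) [0.6878 0.0781 0.1288] 1.16
pin (array([225.92857143, 214.38571429]), array([221, 211,  11,   8,  70])) (array([432.70588235, 233.17058824]), array([425, 227,  15,  13, 170])) [ 0.5763 -0.1024  0.1691] 0.12
```

```bash
cat >> h.py <<'E'
from scipy.spatial.transform import Rotation as Rn
yaw=np.arctan2(-0.0129,0.1519); O=np.array([.5923,.0860,0.085])  # switch axis at face
cx=np.array([np.cos(yaw),np.sin(yaw),0]);cy=np.array([-np.sin(yaw),np.cos(yaw),0]);cz=np.array([0,0,1.])
nrm=-0.4226*cx+0.9063*cz; up=0.9063*cx+0.4226*cz
def hp(ang,r,h): return O+r*(np.cos(ang)*up-np.sin(ang)*cy)+h*nrm
conO=O+0.034*cx-np.array([0,0,.085])
def con(x,y,z): return conO+x*cx+y*cy+z*cz
E
python3 - <<'E'
from h import *
R=Rn.from_quat(monitor.state()['tcp_rot']).as_matrix(); print("toolcols",np.round(R,3).tolist())
print("yaw",yaw)
S=cv2.imread("pics/scene0.png")[:,:,::-1];T=cv2.imread("pics/top0.png")[:,:,::-1]
im={"scene":S.copy()[:,:,::-1].copy(),"top":T.copy()[:,:,::-1].copy()}
P={"grip-.8":hp(-.8,.068,.058),"eyeNow":hp(-.8,-.055,.024),"blkR":hp(.8,-.055,.012),"blkM":hp(0,-.055,.012),"blkL":hp(-.8,-.055,.012),"sock":con(-.034,-.19,.11),"pintop":con(-.034,-.19,.174)}
for k,X in P.items(): print(k,np.round(X,4),np.round(proj("scene",X),1),np.round(proj("top",X),1))
b=blob(T,(175,255,200,310),RED); print(b)
for nm,px in (("amb",(475,300)),("blue",(181,193)),("red",(151,286))): print(nm,onz("top",px,.152))
for c in ((-.12,.17,.045),(-.12,-.17,.045),(.07,.17,.134),(.07,-.17,.134)): print(np.round(proj("top",con(*c)),1),np.round(proj("scene",con(*c)),1))
E
```

```text
toolcols [[0.446, -0.001, -0.895], [0.895, -0.001, 0.446], [-0.002, -1.0, 0.0]]
yaw -0.08472100940518824
grip-.8 [0.6148 0.133  0.1576] [354.3 249.7] [292.2 210.1]
eyeNow [0.5443 0.0505 0.0906] [315.5 247.5] [340.3 252.6]
blkR [0.556  0.1287 0.0797] [355.9 261.3] [297.4 245.9]
blkM [0.5376 0.0906 0.0726] [337.3 255.1] [318.3 256.2]
blkL [0.5493 0.0501 0.0797] [314.9 253.6] [340.5 249.9]
sock [ 0.5762 -0.1033  0.11  ] [230.2 240.2] [427.7 234.9]
pintop [ 0.5762 -0.1033  0.174 ] [224.9 212.1] [433.7 233.1]
(array([181.55241935, 283.88104839]), array([175, 264,  18,  41, 496]))
amb [ 0.46495157 -0.17617281  0.152     ]
blue [0.64383447 0.32527176 0.152     ]
red [0.4837829  0.37462136 0.152     ]
[227.6 264.5] [428.7 271.8]
[407.7 281.3] [261.8 240.8]
[228.9 156.5] [420.6 313.3]
[423.4 173.4] [211.2 269.8]
```

```bash
cat >> h.py <<'E'
def plan(pos,R=None,st=None):
    st=st or monitor.state(); p=np.array(st['position']);R0=Rn.from_quat(st['tcp_rot']).as_matrix()
    if R is None:R=R0
    rv=Rn.from_matrix(R0.T@R).as_rotvec()
    print("t",round(st['time'],2),"pos",np.round(p,4),"F",np.round(st['wrist_force'],1),"w",round(st['gripper_width'],4),"J",np.round(st['joints'],2))
    print(" turn units",np.round(rv/.12,3)," shift units cur axes",np.round(R0.T@(np.array(pos)-p)/.02,3)," final axes",np.round(R.T@(np.array(pos)-p)/.02,3))
RF=np.column_stack([cy,-nrm,-up])   # tilted tool
RV=np.column_stack([cy,-cz,-cx])    # vertical tool
def tang(a): return -np.sin(a)*up-np.cos(a)*cy
def push(a,off=.030,r=.075,h=.052): return hp(a,r,h)-tang(a)*off
E
python3 - <<'E'
from h import *
s=monitor.state(); p=s['position']
plan(p+[0,0,.12],RF)
A=push(-.8,.05,h=.13); print("A",A); 
d=A-(p+[0,0,.12]); print("then from raised, final axes",RF.T@d/.02)
E
```

```text
t 0.1 pos [0.2787 0.5588 0.212 ] F [ 0.1 -0.4 -0.3] w 0.0857 J [ 0.98  0.22  1.53  0.    1.39 -0.13]
 turn units [-3.597 -3.098 -0.701]  shift units cur axes [-1.e-02 -6.e+00  1.e-03]  final axes [ 0.    -5.438 -2.536]
A [0.55985613 0.17771137 0.20974338]
then from raised, final axes [-17.79457267  12.13971103 -11.57112256]
```

>>> send_rows(
  commands=[
    {"y":-1,"hand":1},
    {"y":-1,"hand":1},
    {"y":-1,"hand":1},
    {"y":-1,"hand":1},
    {"y":-1,"hand":1},
    {"y":-1,"hand":1},
    {"rx":-0.6,"ry":-0.516,"rz":-0.117,"hand":1},
    {"rx":-0.6,"ry":-0.516,"rz":-0.117,"hand":1},
    {"rx":-0.6,"ry":-0.516,"rz":-0.117,"hand":1},
    {"rx":-0.6,"ry":-0.516,"rz":-0.117,"hand":1},
    {"rx":-0.6,"ry":-0.516,"rz":-0.117,"hand":1},
    {"rx":-0.6,"ry":-0.516,"rz":-0.117,"hand":1},
    {"hand":1},
  ],
  newtons=40,
)

```text
$.commands[0]: bad value
```

Run:
```python
from h import *
A=push(-.8,.05,h=.13);plan(A,RF)
```

```text
t 0.1 pos [0.2787 0.5588 0.212 ] F [ 0.1 -0.4 -0.3] w 0.0857 J [ 0.98  0.22  1.53  0.    1.39 -0.13]
 turn units [-3.597 -3.098 -0.701]  shift units cur axes [-10.772   0.126 -21.084]  final axes [-17.795   6.702 -14.107]
```

>>> send_rows(
  commands=[
    {"x":0,"y":-1,"z":0,"rx":0,"ry":0,"rz":0,"hand":1},
    {"x":0,"y":-1,"z":0,"rx":0,"ry":0,"rz":0,"hand":1},
    {"x":0,"y":-1,"z":0,"rx":0,"ry":0,"rz":0,"hand":1},
    {"x":0,"y":-1,"z":0,"rx":0,"ry":0,"rz":0,"hand":1},
    {"x":0,"y":-1,"z":0,"rx":0,"ry":0,"rz":0,"hand":1},
    {"x":0,"y":-1,"z":0,"rx":0,"ry":0,"rz":0,"hand":1},
    {"x":0,"y":0,"z":0,"rx":-0.6,"ry":-0.516,"rz":-0.117,"hand":1},
    {"x":0,"y":0,"z":0,"rx":-0.6,"ry":-0.516,"rz":-0.117,"hand":1},
    {"x":0,"y":0,"z":0,"rx":-0.6,"ry":-0.516,"rz":-0.117,"hand":1},
    {"x":0,"y":0,"z":0,"rx":-0.6,"ry":-0.516,"rz":-0.117,"hand":1},
    {"x":0,"y":0,"z":0,"rx":-0.6,"ry":-0.516,"rz":-0.117,"hand":1},
    {"x":0,"y":0,"z":0,"rx":-0.6,"ry":-0.516,"rz":-0.117,"hand":1},
    {"x":0,"y":0,"z":0,"rx":0,"ry":0,"rz":0,"hand":1},
  ],
  newtons=40,
)

```text
time: 1.18
position: [0.2765, 0.5589, 0.331]
tcp_rot: [0.62, 0.572, -0.365, -0.394]
wrist_force: [0.4, 0.0, -0.4]
gripper_width: -0.0001
```

Run:
```python
from h import *
A=push(-.8,.05,h=.13);plan(A,RF)
```

```text
t 1.18 pos [0.2765 0.5589 0.331 ] F [ 0.4  0.  -0.4] w -0.0001 J [ 1.22  0.08  1.52 -0.43  1.43 -0.24]
 turn units [0.017 0.046 0.003]  shift units cur axes [-17.863  12.158 -11.571]  final axes [-17.794  12.141 -11.693]
```

>>> send_rows(
  commands=[
    {"x":-0.99,"y":0,"z":-0.65,"rx":0,"ry":0,"rz":0,"hand":1},
    {"x":-0.99,"y":0,"z":-0.65,"rx":0,"ry":0,"rz":0,"hand":1},
    {"x":-0.99,"y":0,"z":-0.65,"rx":0,"ry":0,"rz":0,"hand":1},
    {"x":-0.99,"y":0,"z":-0.65,"rx":0,"ry":0,"rz":0,"hand":1},
    {"x":-0.99,"y":0,"z":-0.65,"rx":0,"ry":0,"rz":0,"hand":1},
    {"x":-0.99,"y":0,"z":-0.65,"rx":0,"ry":0,"rz":0,"hand":1},
    {"x":-0.99,"y":0,"z":-0.65,"rx":0,"ry":0,"rz":0,"hand":1},
    {"x":-0.99,"y":0,"z":-0.65,"rx":0,"ry":0,"rz":0,"hand":1},
    {"x":-0.99,"y":0,"z":-0.65,"rx":0,"ry":0,"rz":0,"hand":1},
    {"x":-0.99,"y":0,"z":-0.65,"rx":0,"ry":0,"rz":0,"hand":1},
    {"x":-0.99,"y":0,"z":-0.65,"rx":0,"ry":0,"rz":0,"hand":1},
    {"x":-0.99,"y":0,"z":-0.65,"rx":0,"ry":0,"rz":0,"hand":1},
    {"x":-0.99,"y":0,"z":-0.65,"rx":0,"ry":0,"rz":0,"hand":1},
    {"x":-0.99,"y":0,"z":-0.65,"rx":0,"ry":0,"rz":0,"hand":1},
    {"x":-0.99,"y":0,"z":-0.65,"rx":0,"ry":0,"rz":0,"hand":1},
    {"x":-0.99,"y":0,"z":-0.65,"rx":0,"ry":0,"rz":0,"hand":1},
    {"x":-0.99,"y":0,"z":-0.65,"rx":0,"ry":0,"rz":0,"hand":1},
    {"x":-0.99,"y":0,"z":-0.65,"rx":0,"ry":0,"rz":0,"hand":1},
    {"x":0,"y":0,"z":0,"rx":0,"ry":0,"rz":0,"hand":1},
  ],
)

```text
time: 2.77
position: [0.4616, 0.1827, 0.4333]
tcp_rot: [0.623, 0.57, -0.361, -0.397]
wrist_force: [-0.1, 1.0, -0.1]
gripper_width: 0.0001
```

Run:
```python
from h import *
A=push(-.8,.05);plan(A,RF)
```

```text
t 2.77 pos [0.4616 0.1827 0.4333] F [-0.1  1.  -0.1] w 0.0001 J [ 0.34 -0.47  1.81 -0.18  1.4  -1.14]
 turn units [ 0.022 -0.055  0.   ]  shift units cur axes [ 0.163 16.108  0.314]  final axes [ 0.165 16.108  0.27 ]
```

>>> send_rows(
  commands=[
    {"x":0.16,"y":1,"z":0.27,"rx":0,"ry":0,"rz":0,"hand":1},
    {"x":0,"y":1,"z":0,"rx":0,"ry":0,"rz":0,"hand":1},
    {"x":0,"y":1,"z":0,"rx":0,"ry":0,"rz":0,"hand":1},
    {"x":0,"y":1,"z":0,"rx":0,"ry":0,"rz":0,"hand":1},
    {"x":0,"y":1,"z":0,"rx":0,"ry":0,"rz":0,"hand":1},
    {"x":0,"y":1,"z":0,"rx":0,"ry":0,"rz":0,"hand":1},
    {"x":0,"y":1,"z":0,"rx":0,"ry":0,"rz":0,"hand":1},
    {"x":0,"y":1,"z":0,"rx":0,"ry":0,"rz":0,"hand":1},
    {"x":0,"y":1,"z":0,"rx":0,"ry":0,"rz":0,"hand":1},
    {"x":0,"y":1,"z":0,"rx":0,"ry":0,"rz":0,"hand":1},
    {"x":0,"y":1,"z":0,"rx":0,"ry":0,"rz":0,"hand":1},
    {"x":0,"y":1,"z":0,"rx":0,"ry":0,"rz":0,"hand":1},
    {"x":0,"y":0.7,"z":0,"rx":0,"ry":0,"rz":0,"hand":1},
    {"x":0,"y":0,"z":0,"rx":0,"ry":0,"rz":0,"hand":1},
  ],
)

```text
time: 3.93
position: [0.5611, 0.1803, 0.1949]
tcp_rot: [0.62, 0.569, -0.364, -0.398]
wrist_force: [-1.3, -0.7, -0.3]
gripper_width: -0.0
```

Run:
```python
from h import *
A=push(-.8,.05);plan(A,RF)
def g(im): return np.clip((im/255.)**0.55*255,0,255).astype('uint8')
a=viewer.snapshot("top")[120:330,210:450,::-1];b=viewer.snapshot("scene")[165:385,200:440,::-1]
cv2.imwrite("pics/p1.png",np.hstack([cv2.resize(g(a),(400,350)),cv2.resize(g(b),(400,350))]))
```

```text
t 3.93 pos [0.5611 0.1803 0.1949] F [-1.3 -0.7 -0.3] w -0.0 J [ 0.26 -0.15  2.   -0.18  0.89 -1.13]
 turn units [-0.049 -0.022 -0.001]  shift units cur axes [-0.135  3.205 -0.286]  final axes [-0.136  3.207 -0.267]
```

View pics/p1.png

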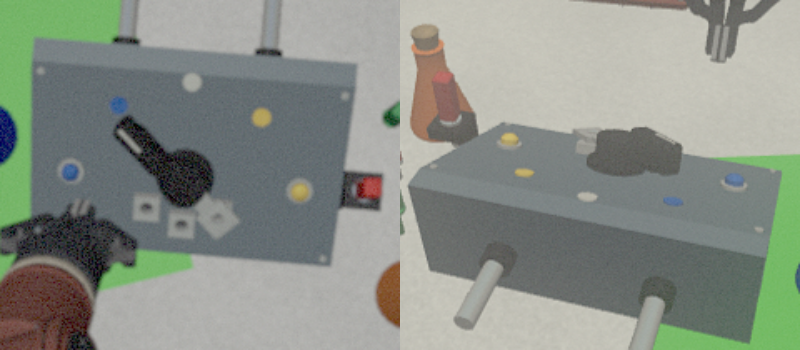

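Run:
```python
from h import *
s=monitor.state();R=Rn.from_quat(s['tcp_rot']).as_matrix();p=s['position']
for d in(0,.019): X=p+R[:,1]*d; print(X,proj("top",X),proj("scene",X))
T=viewer.snapshot("top")[:,:,::-1];S=viewer.snapshot("scene")[:,:,::-1]
a=T[215:275,220:300];b=S[160:220,350:430]
g=lambda im:np.clip((im/255.)**0.5*255,0,255).astype('uint8')
cv2.imwrite("pics/p2.png",np.hstack([cv2.resize(g(x),None,fx=5,fy=5,interpolation=cv2.INTER_CUBIC) for x in(a,b)]))
```

```text
[0.56227323 0.18089646 0.19866187] [260.75311869 239.89412659] [388.87232292 213.77469308]
[0.57025951 0.18024176 0.18143425] [262.50133748 235.47297534] [387.2297915  224.98941107]
```

View pics/p2.png

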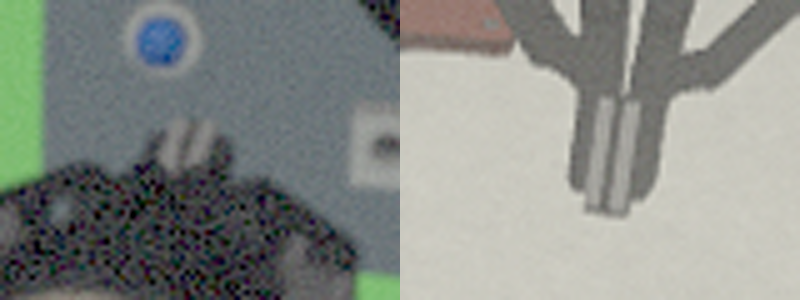

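Run:
```python
from h import *
X,e=tri((391.4,202.4),(258,240)); print(X,e)
s=monitor.state(); print(s['time'],s['position'],s['joints'])
s=monitor.state(); print(s['time'],s['position'],s['joints'])
```

```text
[0.56123428 0.18278309 0.2207582 ] 0.29235975588609997
4.1333 [0.56312647 0.18118367 0.20061067] [ 0.26348686 -0.1542216   1.99848278 -0.18502577  0.88962367 -1.13430554]
4.1333 [0.56312647 0.18118367 0.20061067] [ 0.26348686 -0.1542216   1.99848278 -0.18502577  0.88962367 -1.13430554]
```

Run:
```python
from h import *
s=monitor.state()
S=viewer.snapshot("scene")[:,:,::-1];T=viewer.snapshot("top")[:,:,::-1]
print(monitor.state()['position'],monitor.state()['time'])
a=T[200:280,210:310];b=S[150:230,340:440]
g=lambda im:np.clip((im/255.)**0.5*255,0,255).astype('uint8')
cv2.imwrite("pics/p3.png",np.hstack([cv2.resize(g(x),None,fx=4,fy=4,interpolation=cv2.INTER_CUBIC) for x in(a,b)]))
```

```text
[0.56318972 0.18125899 0.20090736] 4.2333
```

View pics/p3.png

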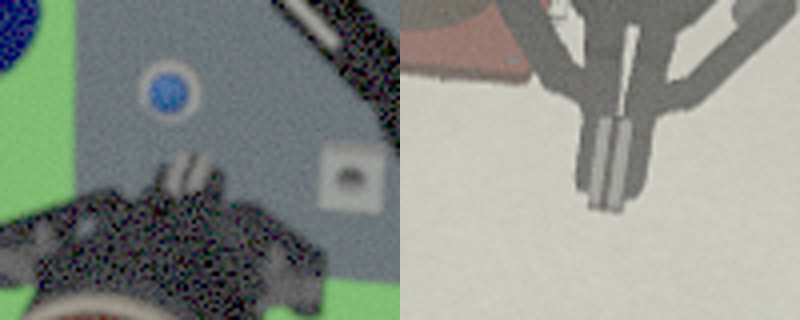

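Run:
```python
from h import *
p=np.array([0.27873963, 0.55875751, 0.21199227]);R=Rn.from_quat([ 0.60160738,  0.37142348, -0.37255703, -0.60109436]).as_matrix()
for d in (-.033,.006):
  for sx in(-1,1):
    X=p+R[:,0]*sx*.0428+R[:,1]*d; print(d,sx,X,proj("scene",X),proj("top",X))
S=cv2.imread("pics/scene0.png")[60:180,540:640];T=cv2.imread("pics/top0.png")[400:480,0:100]
g=lambda im:np.clip((im/255.)**0.45*255,0,255).astype('uint8')
cv2.imwrite("pics/p4.png",np.hstack([cv2.resize(g(S),(400,480)),cv2.resize(g(T),(400,480))]))
```

```text
-0.033 -1 [0.25966218 0.52050886 0.2450669 ] [581.59469814 123.3335456 ] [ 36.90377396 432.25367346]
-0.033 1 [0.29788187 0.59710254 0.24491753] [630.572312   135.38873828] [-10.87498455 406.65848967]
0.006 -1 [0.25962389 0.5204519  0.20606697] [575.01401879 141.54677862] [ 48.99462989 425.419109  ]
0.006 1 [0.29784359 0.59704559 0.20591759] [622.30597054 154.14321406] [  3.08738168 400.87918727]
```

View pics/p4.png

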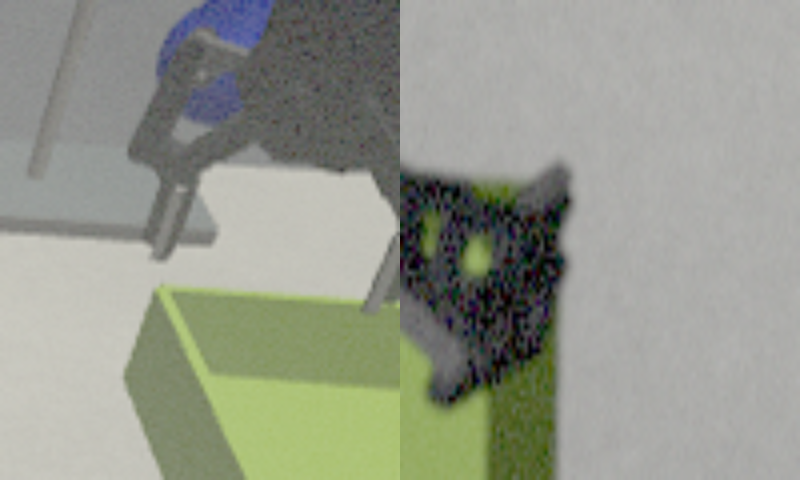

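Run:
```python
from h import *
for X in [(0,0,0),(.07,.07,0.012),(.07,-.07,.012),(-.07,-.07,.012)]: print(X,proj("scene",X))
# bench height: green mat / orange mat corners in both views
for nm,a,b in [("green near R (top 276,76; scene 354,473)",(354,473),(276,76)),("green left-bottom",(625,256),(32,351)),("orange corner",(131,241),(568,280))]: print(nm,tri(a,b))
# tip: closest point on tool axis to each tip ray
s=monitor.state();R=Rn.from_quat(s['tcp_rot']).as_matrix();p=s['position']
for n,uv in(("scene",(392,202.5)),("top",(257.5,239.5))):
    o,d=ray(n,uv); y=R[:,1]; A=np.column_stack([y,-d]); t=np.linalg.lstsq(A,o-p,rcond=None)[0]; print(n,"along y",t[0],"miss",np.linalg.norm(p+y*t[0]-o-d*t[1]))
```

```text
(0, 0, 0) [340.87140972 150.18118885]
(0.07, 0.07, 0.012) [361.44662552 160.53817144]
(0.07, -0.07, 0.012) [311.77231563 156.09029557]
(-0.07, -0.07, 0.012) [322.27867912 133.68871232]
green near R (top 276,76; scene 354,473) (array([ 8.94727947e-01,  1.79960620e-01, -8.91763524e-04]), np.float64(0.9101434874933082))
green left-bottom (array([3.47772056e-01, 6.59143095e-01, 5.07662580e-04]), np.float64(1.8906028948547555))
orange corner (array([ 0.49523391, -0.38883208, -0.00128052]), np.float64(0.8151109512353055))
scene along y -0.017802861631268003 miss 0.002115441386496234
top along y -0.004906377103409099 miss 0.00416588143176177
```

Run:
```python
from h import *
s=monitor.state();R=Rn.from_quat(s['tcp_rot']).as_matrix();p=s['position']
print("obs scene 392,202.5 (lowest) top 257.5,239.5(front edge)")
for nm,off in (("A",-.020*R[:,1]),("V",.019*R[:,1]+[0,0,.039])):
  for f in(-.011,.011):
    X=p+off+f*R[:,2]; print(nm,f,X,proj("scene",X),proj("top",X))
```

```text
obs scene 392,202.5 (lowest) top 257.5,239.5(front edge)
A -0.011 [0.56462229 0.18107418 0.22368704] [389.96979095 201.98246592] [258.67808714 237.82696468]
A 0.011 [0.54478782 0.18278946 0.2143248 ] [391.78520259 200.04224704] [258.23345391 250.42615791]
V -0.011 [0.5811674  0.17976216 0.22739486] [388.26422371 205.84558785] [259.31332137 227.29008658]
V 0.011 [0.56133293 0.18147744 0.21803261] [390.16250645 203.76033948] [258.86139541 240.02764975]
```

The images disagree with the reported TCP. In both views, and both at the start and now, the fingertips appear about 39 mm further back along the tool than the text says. The bench, the robot base and the console all agree with the cameras. I'll go down in steps and check with pictures.

Run:
```python
from h import *
plan(push(-.8,.05),RF)
```

```text
t 4.23 pos [0.5632 0.1813 0.2009] F [ 0.2 -0.3 -0.2] w 0.0001 J [ 0.26 -0.15  2.   -0.19  0.89 -1.13]
 turn units [ 0.027 -0.012  0.02 ]  shift units cur axes [-0.199  3.435 -0.039]  final axes [-0.191  3.436 -0.05 ]
```

>>> send_rows(
  commands=[
    {"x":-0.2,"y":0.8,"z":0,"rx":0,"ry":0,"rz":0,"hand":1},
    {"x":0,"y":0.8,"z":0,"rx":0,"ry":0,"rz":0,"hand":1},
    {"x":0,"y":0.8,"z":0,"rx":0,"ry":0,"rz":0,"hand":1},
    {"x":0,"y":0.8,"z":0,"rx":0,"ry":0,"rz":0,"hand":1},
    {"x":0,"y":0,"z":0,"rx":0,"ry":0,"rz":0,"hand":1},
  ],
)

```text
time: 4.65
position: [0.5884, 0.1743, 0.139]
tcp_rot: [0.621, 0.57, -0.364, -0.397]
wrist_force: [-1.3, -0.5, -0.5]
gripper_width: 0.0002
```

```bash
cat >> h.py <<'E'
def pair(f,bt,bs,sc):
    T=viewer.snapshot("top")[:,:,::-1];S=viewer.snapshot("scene")[:,:,::-1]
    g=lambda im:np.clip((im/255.)**0.5*255,0,255).astype('uint8')
    cv2.imwrite(f,np.hstack([cv2.resize(g(x[b[1]:b[3],b[0]:b[2]]),None,fx=sc,fy=sc,interpolation=cv2.INTER_CUBIC) for x,b in((T,bt),(S,bs))]))
E
python3 - <<'E'
from h import *
pair("pics/p5.png",(230,150,350,290),(300,150,420,290),3.3)
s=monitor.state();R=Rn.from_quat(s['tcp_rot']).as_matrix();p=s['position']
print(p,"h of p above face",(p-O)@nrm)
X=p-.02*R[:,1]; print(proj("scene",X),proj("top",X))
E
```

```text
[0.58919386 0.17471206 0.14159663] h of p above face 0.055773838444607295
[382.74501527 238.79625411] [266.98191252 229.87872579]
```

View pics/p5.png

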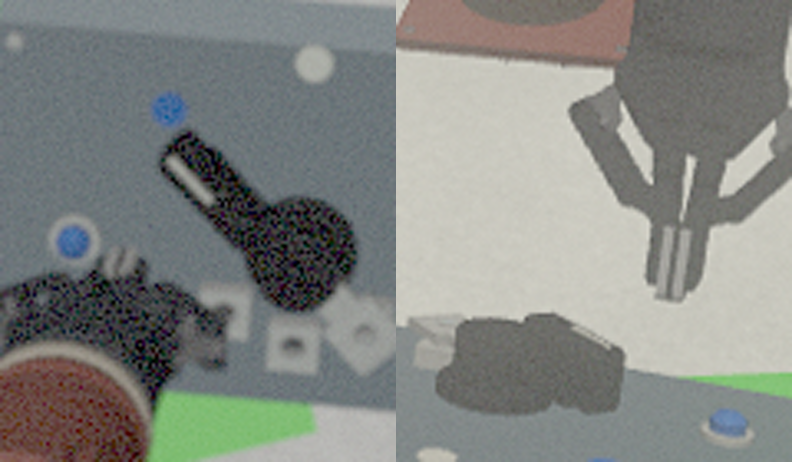

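The tip is seen at scene (383,241), which fits "tip = TCP − 18 mm along the fingers", so it's about 74 mm off the face. I go down the remaining 42 mm beside the handle.

Run:
```python
from h import *
plan(push(-.8,.045,h=.014),RF)
def P(a): return push(a,.030,h=.014)
prev=push(-.8,.045,h=.014)
for a in (-.8,-.7,-.6,-.5,-.4,-.3,-.2,-.1,0,.1,.2,.3,.4,.5,.6,.7,.8):
    q=P(a); print(a,np.round(RF.T@(q-prev)/.02,2)); prev=q
```

```text
t 4.75 pos [0.5892 0.1747 0.1416] F [ 0.2 -0.3  0.4] w 0.0 J [ 0.24 -0.03  2.   -0.19  0.76 -1.14]
 turn units [ 0.007 -0.008  0.011]  shift units cur axes [-0.151  2.089 -0.281]  final axes [-0.149  2.089 -0.283]
-0.8 [-0.52 -0.   -0.54]
-0.7 [-0.17  0.   -0.37]
-0.6 [-0.21 -0.   -0.35]
-0.5 [-0.24 -0.   -0.32]
-0.4 [-0.27  0.   -0.3 ]
-0.3 [-0.3  -0.   -0.27]
-0.2 [-0.33  0.   -0.24]
-0.1 [-0.35 -0.   -0.2 ]
0 [-0.37  0.   -0.17]
0.1 [-0.38 -0.   -0.13]
0.2 [-0.39 -0.   -0.09]
0.3 [-0.4   0.   -0.05]
0.4 [-0.4  -0.   -0.01]
0.5 [-0.4   0.    0.03]
0.6 [-0.4  -0.    0.07]
0.7 [-0.39  0.    0.11]
0.8 [-0.38 -0.    0.15]
```

>>> send_rows(
  commands=[
    {"x":0,"y":0.7,"z":0,"rx":0,"ry":0,"rz":0,"hand":1},
    {"x":0,"y":0.7,"z":0,"rx":0,"ry":0,"rz":0,"hand":1},
    {"x":0,"y":0.4,"z":0,"rx":0,"ry":0,"rz":0,"hand":1},
    {"x":0,"y":0.3,"z":0,"rx":0,"ry":0,"rz":0,"hand":1},
    {"x":0,"y":0,"z":0,"rx":0,"ry":0,"rz":0,"hand":1},
  ],
)

```text
time: 5.17
position: [0.6069, 0.1732, 0.1029]
tcp_rot: [0.621, 0.571, -0.363, -0.396]
wrist_force: [-0.8, -0.3, 0.3]
gripper_width: 0.0001
```

Run:
```python
from h import *
plan(push(-.8,.030,h=.014),RF)
pair("pics/p6.png",(230,150,350,290),(300,150,420,290),3.3)
```

```text
t 5.17 pos [0.6069 0.1732 0.1029] F [-0.8 -0.3  0.3] w 0.0001 J [ 0.22  0.07  1.99 -0.2   0.68 -1.13]
 turn units [ 0.005 -0.006  0.01 ]  shift units cur axes [-0.67  -0.043 -0.833]  final axes [-0.671 -0.043 -0.832]
```

View pics/p6.png

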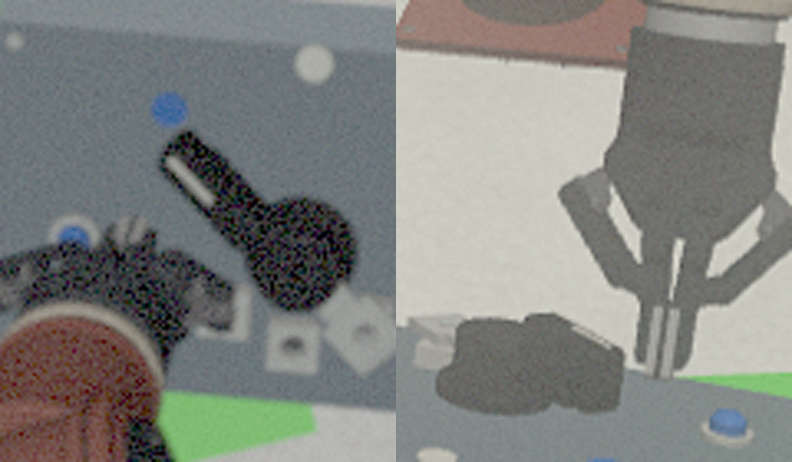

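>>> send_rows(
  commands=[
    {"x":-0.33,"y":0,"z":-0.42,"rx":0,"ry":0,"rz":0,"hand":1},
    {"x":-0.33,"y":0,"z":-0.41,"rx":0,"ry":0,"rz":0,"hand":1},
    {"x":-0.09,"y":0,"z":-0.19,"rx":0,"ry":0,"rz":0,"hand":1},
    {"x":-0.08,"y":0,"z":-0.18,"rx":0,"ry":0,"rz":0,"hand":1},
    {"x":-0.11,"y":0,"z":-0.18,"rx":0,"ry":0,"rz":0,"hand":1},
    {"x":-0.1,"y":0,"z":-0.17,"rx":0,"ry":0,"rz":0,"hand":1},
    {"x":-0.12,"y":0,"z":-0.16,"rx":0,"ry":0,"rz":0,"hand":1},
    {"x":-0.12,"y":0,"z":-0.16,"rx":0,"ry":0,"rz":0,"hand":1},
    {"x":-0.14,"y":0,"z":-0.15,"rx":0,"ry":0,"rz":0,"hand":1},
    {"x":-0.13,"y":0,"z":-0.15,"rx":0,"ry":0,"rz":0,"hand":1},
  ],
)

```text
time: 6.1
position: [0.6437, 0.1389, 0.1216]
tcp_rot: [0.621, 0.571, -0.363, -0.396]
wrist_force: [-1.1, 1.8, -0.7]
gripper_width: 0.0002
```

Run:
```python
from h import *
plan(push(-.4,.030,h=.014),RF)
pair("pics/p7.png",(230,150,350,290),(300,150,420,290),3.3)
```

```text
t 6.1 pos [0.6437 0.1389 0.1216] F [-1.1  1.8 -0.7] w 0.0002 J [ 0.14  0.09  1.92 -0.15  0.71 -1.25]
 turn units [ 0.009 -0.005  0.012]  shift units cur axes [-0.01  -0.029  0.022]  final axes [-0.01  -0.029  0.022]
```

View pics/p7.png

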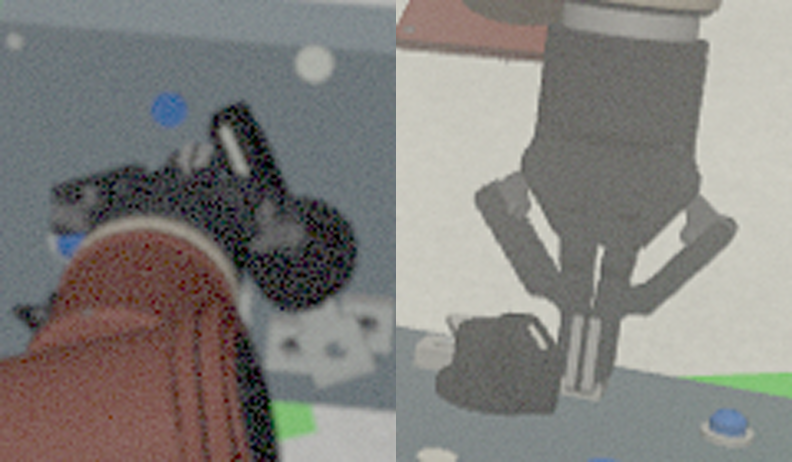

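The handle is following (white stripe at crop (233,150), about −0.45 rad). Continuing to the centre.

>>> send_rows(
  commands=[
    {"x":-0.15,"y":0,"z":-0.13,"rx":0,"ry":0,"rz":0,"hand":1},
    {"x":-0.15,"y":0,"z":-0.13,"rx":0,"ry":0,"rz":0,"hand":1},
    {"x":-0.17,"y":0,"z":-0.12,"rx":0,"ry":0,"rz":0,"hand":1},
    {"x":-0.16,"y":0,"z":-0.12,"rx":0,"ry":0,"rz":0,"hand":1},
    {"x":-0.18,"y":0,"z":-0.1,"rx":0,"ry":0,"rz":0,"hand":1},
    {"x":-0.17,"y":0,"z":-0.1,"rx":0,"ry":0,"rz":0,"hand":1},
    {"x":-0.1,"y":0,"z":-0.05,"rx":0,"ry":0,"rz":0,"hand":1},
    {"x":-0.1,"y":0,"z":-0.05,"rx":0,"ry":0,"rz":0,"hand":1},
    {"x":0,"y":0,"z":0,"rx":0,"ry":0,"rz":0,"hand":1},
  ],
)

```text
time: 6.95
position: [0.6563, 0.1137, 0.1284]
tcp_rot: [0.621, 0.571, -0.362, -0.396]
wrist_force: [-0.1, 0.2, 0.1]
gripper_width: -0.0
```

Run:
```python
from h import *
plan(push(0,.030,h=.014),RF)
pair("pics/p8.png",(230,150,350,290),(300,150,420,290),3.3)
```

```text
t 6.95 pos [0.6563 0.1137 0.1284] F [-0.1  0.2  0.1] w -0.0 J [ 0.09  0.1   1.9  -0.11  0.72 -1.32]
 turn units [ 0.012 -0.01   0.01 ]  shift units cur axes [-0.152 -0.031 -0.051]  final axes [-0.152 -0.031 -0.051]
```

View pics/p8.png

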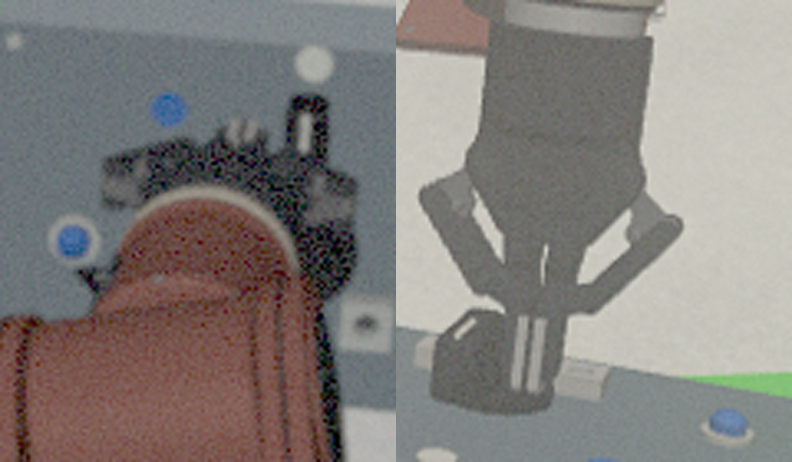

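The handle has sprung to the centre: stripe at crop (305,130), pointing at the white disc, no force. I let it stand for more than 2 s.

>>> send_rows(
  commands=[
    {"x":0,"y":0,"z":0,"rx":0,"ry":0,"rz":0,"hand":1},
    {"x":0,"y":0,"z":0,"rx":0,"ry":0,"rz":0,"hand":1},
    {"x":0,"y":0,"z":0,"rx":0,"ry":0,"rz":0,"hand":1},
    {"x":0,"y":0,"z":0,"rx":0,"ry":0,"rz":0,"hand":1},
    {"x":0,"y":0,"z":0,"rx":0,"ry":0,"rz":0,"hand":1},
    {"x":0,"y":0,"z":0,"rx":0,"ry":0,"rz":0,"hand":1},
    {"x":0,"y":0,"z":0,"rx":0,"ry":0,"rz":0,"hand":1},
    {"x":0,"y":0,"z":0,"rx":0,"ry":0,"rz":0,"hand":1},
    {"x":0,"y":0,"z":0,"rx":0,"ry":0,"rz":0,"hand":1},
    {"x":0,"y":0,"z":0,"rx":0,"ry":0,"rz":0,"hand":1},
    {"x":0,"y":0,"z":0,"rx":0,"ry":0,"rz":0,"hand":1},
    {"x":0,"y":0,"z":0,"rx":0,"ry":0,"rz":0,"hand":1},
    {"x":0,"y":0,"z":0,"rx":0,"ry":0,"rz":0,"hand":1},
    {"x":0,"y":0,"z":0,"rx":0,"ry":0,"rz":0,"hand":1},
    {"x":0,"y":0,"z":0,"rx":0,"ry":0,"rz":0,"hand":1},
    {"x":0,"y":0,"z":0,"rx":0,"ry":0,"rz":0,"hand":1},
    {"x":0,"y":0,"z":0,"rx":0,"ry":0,"rz":0,"hand":1},
    {"x":0,"y":0,"z":0,"rx":0,"ry":0,"rz":0,"hand":1},
    {"x":0,"y":0,"z":0,"rx":0,"ry":0,"rz":0,"hand":1},
    {"x":0,"y":0,"z":0,"rx":0,"ry":0,"rz":0,"hand":1},
  ],
)

```text
time: 8.72
position: [0.6561, 0.1142, 0.1283]
tcp_rot: [0.621, 0.571, -0.363, -0.396]
wrist_force: [-0.3, 0.7, -0.5]
gripper_width: 0.0
```

>>> send_rows(
  commands=[
    {"x":0,"y":0,"z":0,"rx":0,"ry":0,"rz":0,"hand":1},
    {"x":0,"y":0,"z":0,"rx":0,"ry":0,"rz":0,"hand":1},
    {"x":0,"y":0,"z":0,"rx":0,"ry":0,"rz":0,"hand":1},
    {"x":0,"y":0,"z":0,"rx":0,"ry":0,"rz":0,"hand":1},
    {"x":0,"y":0,"z":0,"rx":0,"ry":0,"rz":0,"hand":1},
    {"x":0,"y":0,"z":0,"rx":0,"ry":0,"rz":0,"hand":1},
    {"x":0,"y":0,"z":0,"rx":0,"ry":0,"rz":0,"hand":1},
    {"x":0,"y":0,"z":0,"rx":0,"ry":0,"rz":0,"hand":1},
    {"x":0,"y":0,"z":0,"rx":0,"ry":0,"rz":0,"hand":1},
    {"x":0,"y":0,"z":0,"rx":0,"ry":0,"rz":0,"hand":1},
    {"x":0,"y":0,"z":0,"rx":0,"ry":0,"rz":0,"hand":1},
    {"x":0,"y":0,"z":0,"rx":0,"ry":0,"rz":0,"hand":1},
    {"x":0,"y":0,"z":0,"rx":0,"ry":0,"rz":0,"hand":1},
    {"x":0,"y":0,"z":0,"rx":0,"ry":0,"rz":0,"hand":1},
  ],
)

```text
time: 9.88
position: [0.6561, 0.1143, 0.1283]
tcp_rot: [0.621, 0.571, -0.363, -0.396]
wrist_force: [-0.2, -0.5, 0.3]
gripper_width: -0.0
```

Run:
```python
from h import *
plan(push(0,.030,h=.014),RF)
pair("pics/p9.png",(230,150,350,290),(300,150,420,290),3.3)
```

```text
t 9.88 pos [0.6561 0.1143 0.1283] F [-0.2 -0.5  0.3] w -0.0 J [ 0.09  0.1   1.9  -0.11  0.72 -1.32]
 turn units [ 0.011 -0.006  0.012]  shift units cur axes [-0.177 -0.031 -0.063]  final axes [-0.177 -0.031 -0.063]
```

View pics/p9.png

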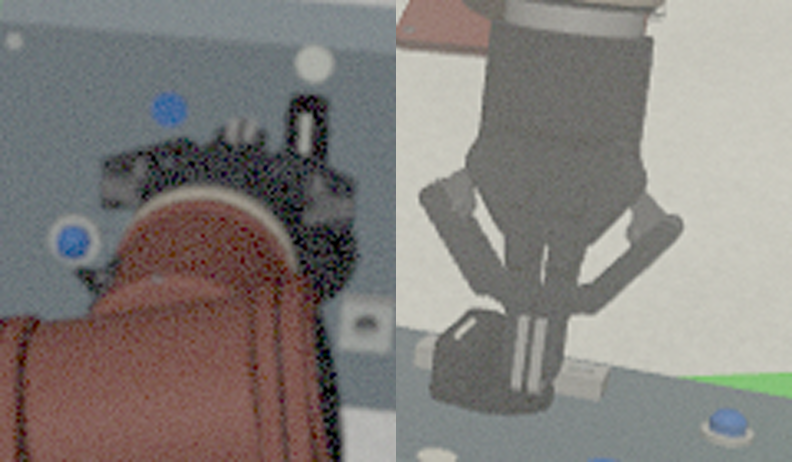

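It stood for over 2.9 s unmoved. Now on to the yellow mark.

>>> send_rows(
  commands=[
    {"x":-0.18,"y":0,"z":-0.06,"rx":0,"ry":0,"rz":0,"hand":1},
    {"x":-0.19,"y":0,"z":-0.07,"rx":0,"ry":0,"rz":0,"hand":1},
    {"x":-0.19,"y":0,"z":-0.06,"rx":0,"ry":0,"rz":0,"hand":1},
    {"x":-0.2,"y":0,"z":-0.05,"rx":0,"ry":0,"rz":0,"hand":1},
    {"x":-0.19,"y":0,"z":-0.04,"rx":0,"ry":0,"rz":0,"hand":1},
    {"x":-0.2,"y":0,"z":-0.03,"rx":0,"ry":0,"rz":0,"hand":1},
    {"x":-0.2,"y":0,"z":-0.02,"rx":0,"ry":0,"rz":0,"hand":1},
    {"x":-0.2,"y":0,"z":-0.01,"rx":0,"ry":0,"rz":0,"hand":1},
    {"x":-0.2,"y":0,"z":0,"rx":0,"ry":0,"rz":0,"hand":1},
    {"x":-0.2,"y":0,"z":0.01,"rx":0,"ry":0,"rz":0,"hand":1},
    {"x":-0.2,"y":0,"z":0.02,"rx":0,"ry":0,"rz":0,"hand":1},
    {"x":-0.2,"y":0,"z":0.03,"rx":0,"ry":0,"rz":0,"hand":1},
    {"x":-0.2,"y":0,"z":0.04,"rx":0,"ry":0,"rz":0,"hand":1},
    {"x":-0.2,"y":0,"z":0.05,"rx":0,"ry":0,"rz":0,"hand":1},
    {"x":-0.19,"y":0,"z":0.06,"rx":0,"ry":0,"rz":0,"hand":1},
    {"x":0,"y":0,"z":0,"rx":0,"ry":0,"rz":0,"hand":1},
    {"x":0,"y":0,"z":0,"rx":0,"ry":0,"rz":0,"hand":1},
  ],
)

```text
time: 11.4
position: [0.6534, 0.0551, 0.1293]
tcp_rot: [0.621, 0.571, -0.363, -0.396]
wrist_force: [0.2, -0.5, -0.1]
gripper_width: -0.0
```

Run:
```python
from h import *
plan(push(.8,.030,h=.014),RF)
pair("pics/p10.png",(280,150,400,290),(240,150,360,290),3.3)
```

```text
t 11.4 pos [0.6534 0.0551 0.1293] F [ 0.2 -0.5 -0.1] w -0.0 J [-0.02  0.06  1.93 -0.04  0.71 -1.48]
 turn units [ 0.01  -0.011  0.01 ]  shift units cur axes [-0.363 -0.036  0.121]  final axes [-0.363 -0.035  0.122]
```

View pics/p10.png

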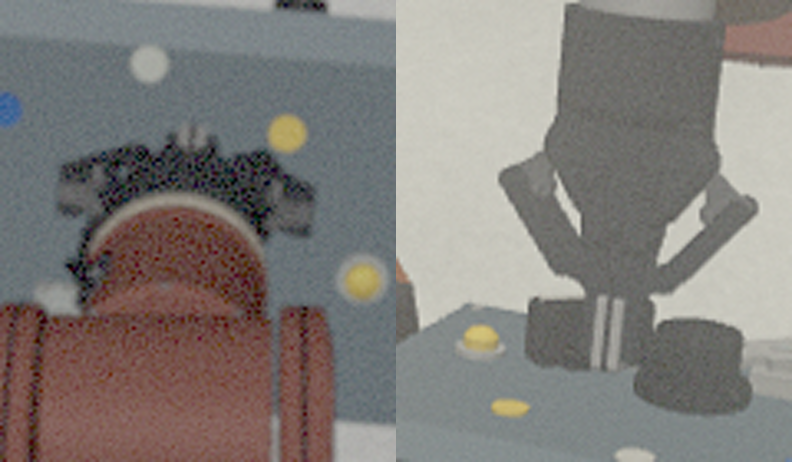

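>>> send_rows(
  commands=[
    {"x":-0.18,"y":0,"z":0.06,"rx":0,"ry":0,"rz":0,"hand":1},
    {"x":-0.18,"y":0,"z":0.06,"rx":0,"ry":0,"rz":0,"hand":1},
    {"x":0,"y":0,"z":0,"rx":0,"ry":0,"rz":0,"hand":1},
    {"x":0.4,"y":-0.3,"z":-0.1,"rx":0,"ry":0,"rz":0,"hand":1},
    {"x":0,"y":-1,"z":0,"rx":0,"ry":0,"rz":0,"hand":1},
    {"x":0,"y":-1,"z":0,"rx":0,"ry":0,"rz":0,"hand":1},
    {"x":0,"y":-1,"z":0,"rx":0,"ry":0,"rz":0,"hand":1},
    {"x":0,"y":-1,"z":0,"rx":0,"ry":0,"rz":0,"hand":1},
    {"x":0,"y":-1,"z":0,"rx":0,"ry":0,"rz":0,"hand":1},
    {"x":0,"y":-1,"z":0,"rx":0,"ry":0,"rz":0,"hand":-1},
    {"x":0,"y":-1,"z":0,"rx":0,"ry":0,"rz":0,"hand":-1},
  ],
)

```text
time: 12.42
position: [0.591, 0.0619, 0.263]
tcp_rot: [0.621, 0.571, -0.362, -0.396]
wrist_force: [1.1, 0.1, 0.1]
gripper_width: 0.0231
```

Run:
```python
from h import *
s=monitor.state()
pg=con(-.034,-.19,.144)
print("pin_grip",pg)
tgt=pg+[0,0,.008]; 
plan(tgt+[0,0,.1]-[0,0,.039],RV)
pair("pics/p11.png",(270,150,450,290),(200,190,380,290),2.2) if 0 else None
T=viewer.snapshot("top")[:,:,::-1];S=viewer.snapshot("scene")[:,:,::-1]
g=lambda im:np.clip((im/255.)**0.5*255,0,255).astype('uint8')
cv2.imwrite("pics/p11.png",np.hstack([cv2.resize(g(T[130:310,210:450]),None,fx=1.65,fy=1.65),cv2.resize(g(S[150:330,200:440]),None,fx=1.65,fy=1.65)]))
```

```text
pin_grip [ 0.57622226 -0.10331853  0.144     ]
t 12.42 pos [0.591  0.0619 0.263 ] F [1.1 0.1 0.1] w 0.0231 J [-0.01 -0.23  1.94 -0.04  0.99 -1.48]
 turn units [ 3.653e+00 -3.000e-03  1.500e-02]  shift units cur axes [-8.299  2.233  1.09 ]  final axes [-8.295  2.5    0.039]
```

View pics/p11.png

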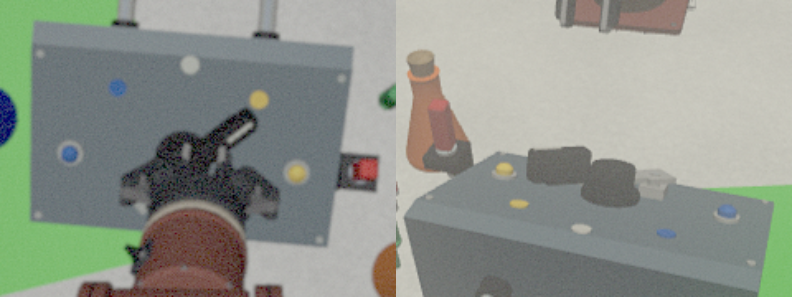

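>>> send_rows(
  commands=[
    {"x":0,"y":0,"z":0,"rx":0.73,"ry":0,"rz":0,"hand":-1},
    {"x":0,"y":0,"z":0,"rx":0.73,"ry":0,"rz":0,"hand":-1},
    {"x":0,"y":0,"z":0,"rx":0.73,"ry":0,"rz":0,"hand":-1},
    {"x":0,"y":0,"z":0,"rx":0.73,"ry":0,"rz":0,"hand":-1},
    {"x":0,"y":0,"z":0,"rx":0.73,"ry":0,"rz":0,"hand":-1},
    {"x":-0.83,"y":0,"z":0,"rx":0,"ry":0,"rz":0,"hand":-1},
    {"x":-0.83,"y":0,"z":0,"rx":0,"ry":0,"rz":0,"hand":-1},
    {"x":-0.83,"y":0,"z":0,"rx":0,"ry":0,"rz":0,"hand":-1},
    {"x":-0.83,"y":0,"z":0,"rx":0,"ry":0,"rz":0,"hand":-1},
    {"x":-0.83,"y":0,"z":0,"rx":0,"ry":0,"rz":0,"hand":-1},
    {"x":-0.83,"y":0,"z":0,"rx":0,"ry":0,"rz":0,"hand":-1},
    {"x":-0.83,"y":0,"z":0,"rx":0,"ry":0,"rz":0,"hand":-1},
    {"x":-0.83,"y":0,"z":0,"rx":0,"ry":0,"rz":0,"hand":-1},
    {"x":-0.83,"y":0,"z":0,"rx":0,"ry":0,"rz":0,"hand":-1},
    {"x":-0.83,"y":0,"z":0,"rx":0,"ry":0,"rz":0,"hand":-1},
    {"x":0,"y":0.5,"z":0,"rx":0,"ry":0,"rz":0,"hand":-1},
    {"x":0,"y":0,"z":0,"rx":0,"ry":0,"rz":0,"hand":-1},
    {"x":0,"y":0,"z":0,"rx":0,"ry":0,"rz":0,"hand":-1},
  ],
)

```text
time: 14.02
position: [0.5768, -0.1033, 0.2493]
tcp_rot: [-0.519, -0.478, 0.478, 0.522]
wrist_force: [0.6, 0.4, 0.8]
gripper_width: 0.0856
```

Run:
```python
from h import *
pg=con(-.034,-.19,.144); plan(pg+[0,0,.008-.039],RV)
pair("pics/p12.png",(350,160,500,320),(150,120,300,280),2.6)
s=monitor.state();R=Rn.from_quat(s['tcp_rot']).as_matrix();p=s['position']
for sx in(-.043,.043):
    X=p-.031*R[:,1]+sx*R[:,0]; print(proj("top",X),proj("scene",X))
```

```text
t 14.02 pos [ 0.5768 -0.1033  0.2493] F [0.6 0.4 0.8] w 0.0856 J [-0.31  0.11  1.58  0.    1.45 -1.8 ]
 turn units [-0.028 -0.003  0.022]  shift units cur axes [-2.100e-02  6.813e+00  5.000e-03]  final axes [-3.000e-03  6.813e+00  2.700e-02]
[474.72955099 231.32251926] [190.91249043 154.90617923]
[416.36908065 226.11545524] [239.02725578 161.68229991]
```

View pics/p12.png

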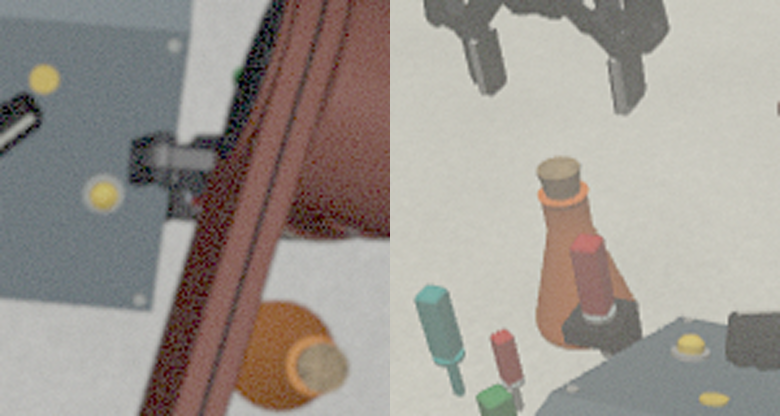

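Tips are seen in the scene view at (188.5,156) and (241.5,163), straddling the pin as predicted. Descending 6.8 units.

>>> send_rows(
  commands=[
    {"x":0,"y":0.9,"z":0,"rx":0,"ry":0,"rz":0,"hand":-1},
    {"x":0,"y":0.9,"z":0,"rx":0,"ry":0,"rz":0,"hand":-1},
    {"x":0,"y":0.9,"z":0,"rx":0,"ry":0,"rz":0,"hand":-1},
    {"x":0,"y":0.9,"z":0,"rx":0,"ry":0,"rz":0,"hand":-1},
    {"x":0,"y":0.8,"z":0,"rx":0,"ry":0,"rz":0,"hand":-1},
    {"x":0,"y":0.8,"z":0,"rx":0,"ry":0,"rz":0,"hand":-1},
    {"x":0,"y":0.8,"z":0,"rx":0,"ry":0,"rz":0,"hand":-1},
    {"x":0,"y":0.8,"z":0,"rx":0,"ry":0,"rz":0,"hand":-1},
    {"x":0,"y":0,"z":0,"rx":0,"ry":0,"rz":0,"hand":-1},
    {"x":0,"y":0,"z":0,"rx":0,"ry":0,"rz":0,"hand":-1},
  ],
)

```text
time: 14.95
position: [0.5769, -0.1029, 0.1145]
tcp_rot: [-0.519, -0.479, 0.479, 0.522]
wrist_force: [-0.8, 0.3, 0.9]
gripper_width: 0.0859
```

Run:
```python
from h import *
pg=con(-.034,-.19,.144); plan(pg+[0,0,.008-.039],RV)
pair("pics/p13.png",(350,160,500,320),(150,120,300,280),2.6)
```

```text
t 14.95 pos [ 0.5769 -0.1029  0.1145] F [-0.8  0.3  0.9] w 0.0859 J [-0.31  0.22  1.72  0.    1.21 -1.8 ]
 turn units [-0.019  0.007  0.018]  shift units cur axes [-0.023  0.077  0.031]  final axes [-0.023  0.077  0.031]
```

View pics/p13.png

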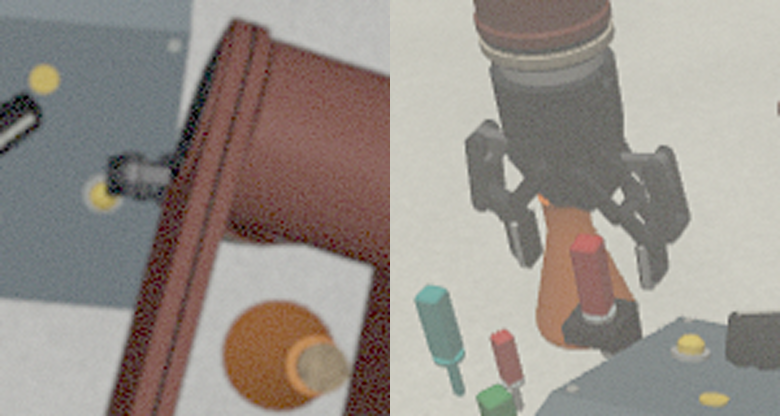

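>>> send_rows(
  commands=[
    {"x":0,"y":0,"z":0,"rx":0,"ry":0,"rz":0,"hand":1},
    {"x":0,"y":0,"z":0,"rx":0,"ry":0,"rz":0,"hand":1},
    {"x":0,"y":0,"z":0,"rx":0,"ry":0,"rz":0,"hand":1},
    {"x":0,"y":0,"z":0,"rx":0,"ry":0,"rz":0,"hand":1},
    {"x":0,"y":0,"z":0,"rx":0,"ry":0,"rz":0,"hand":1},
    {"x":0,"y":0,"z":0,"rx":0,"ry":0,"rz":0,"hand":1},
    {"x":0,"y":0,"z":0,"rx":0,"ry":0,"rz":0,"hand":1},
    {"x":0,"y":0,"z":0,"rx":0,"ry":0,"rz":0,"hand":1},
    {"x":0,"y":0,"z":0,"rx":0,"ry":0,"rz":0,"hand":1},
    {"x":0,"y":0,"z":0,"rx":0,"ry":0,"rz":0,"hand":1},
  ],
  newtons=40,
)

```text
time: 15.88
position: [0.5776, -0.104, 0.1154]
tcp_rot: [-0.52, -0.479, 0.478, 0.521]
wrist_force: [-0.9, -0.0, 3.1]
gripper_width: 0.0197
```

Run:
```python
from h import *
pg=con(-.034,-.19,.144); plan(pg+[0,0,.008-.039],RV)
pair("pics/p14.png",(350,160,500,320),(150,120,300,280),2.6)
```

```text
t 15.88 pos [ 0.5776 -0.104   0.1154] F [-0.9 -0.   3.1] w 0.0197 J [-0.31  0.22  1.72  0.    1.2  -1.8 ]
 turn units [ 0.    -0.001  0.012]  shift units cur axes [0.029 0.122 0.071]  final axes [0.029 0.122 0.071]
```

View pics/p14.png

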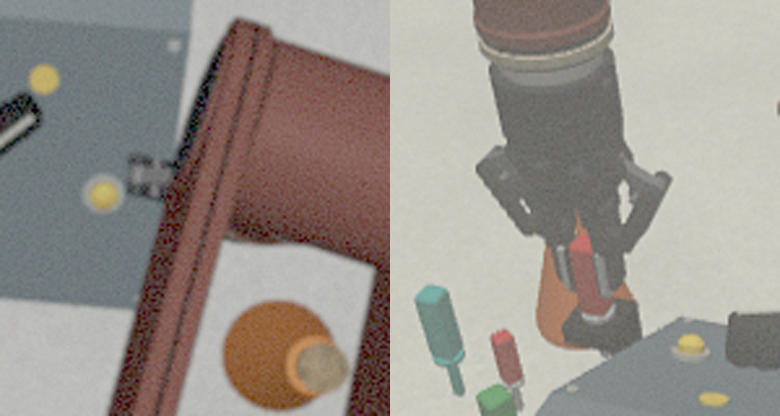

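>>> send_rows(
  commands=[
    {"x":0,"y":-0.4,"z":0,"rx":0,"ry":0,"rz":0,"hand":1},
    {"x":0,"y":-0.8,"z":0,"rx":0,"ry":0,"rz":0,"hand":1},
    {"x":0,"y":-0.8,"z":0,"rx":0,"ry":0,"rz":0,"hand":1},
    {"x":0,"y":-0.8,"z":0,"rx":0,"ry":0,"rz":0,"hand":1},
    {"x":0,"y":-0.8,"z":0,"rx":0,"ry":0,"rz":0,"hand":1},
    {"x":0,"y":-0.8,"z":0,"rx":0,"ry":0,"rz":0,"hand":1},
    {"x":0,"y":-0.8,"z":0,"rx":0,"ry":0,"rz":0,"hand":1},
    {"x":0,"y":-0.8,"z":0,"rx":0,"ry":0,"rz":0,"hand":1},
    {"x":0,"y":0,"z":0,"rx":-0.73,"ry":0,"rz":0,"hand":1},
    {"x":0,"y":0,"z":0,"rx":-0.73,"ry":0,"rz":0,"hand":1},
    {"x":0,"y":0,"z":0,"rx":-0.73,"ry":0,"rz":0,"hand":1},
    {"x":0,"y":0,"z":0,"rx":-0.73,"ry":0,"rz":0,"hand":1},
    {"x":0,"y":0,"z":0,"rx":-0.73,"ry":0,"rz":0,"hand":1},
    {"x":0,"y":0,"z":0,"rx":0,"ry":0,"rz":0,"hand":1},
    {"x":0,"y":0,"z":0,"rx":0,"ry":0,"rz":0,"hand":1},
  ],
)

```text
time: 17.23
position: [0.576, -0.1038, 0.2344]
tcp_rot: [0.621, 0.57, -0.363, -0.397]
wrist_force: [0.4, 0.2, -0.6]
gripper_width: 0.0198
```

Run:
```python
from h import *
plan(hp(.8,-.055,.024+.074+.025-.0286),RF)
pair("pics/p15.png",(330,130,480,290),(150,100,300,260),2.6)
```

```text
t 17.23 pos [ 0.576  -0.1038  0.2344] F [ 0.4  0.2 -0.6] w 0.0198 J [-0.39 -0.24  2.    0.16  0.97 -1.94]
 turn units [-0.015 -0.013  0.013]  shift units cur axes [11.488  2.084  5.078]  final axes [11.5    2.057  5.063]
```

View pics/p15.png

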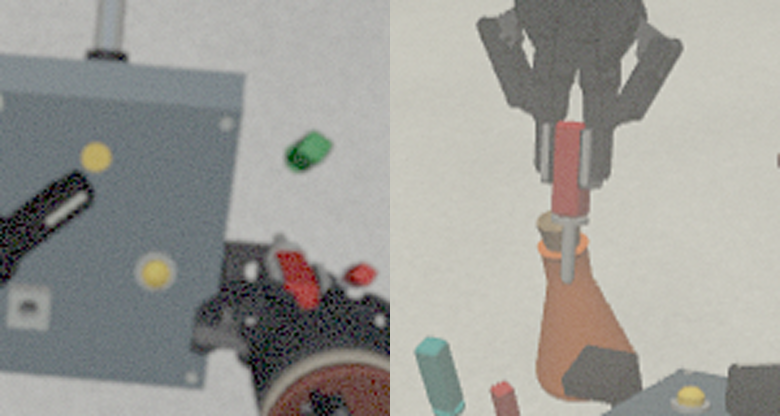

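>>> send_rows(
  commands=[
    {"x":0.82,"y":0,"z":0.36,"rx":0,"ry":0,"rz":0,"hand":1},
    {"x":0.82,"y":0,"z":0.36,"rx":0,"ry":0,"rz":0,"hand":1},
    {"x":0.82,"y":0,"z":0.36,"rx":0,"ry":0,"rz":0,"hand":1},
    {"x":0.82,"y":0,"z":0.36,"rx":0,"ry":0,"rz":0,"hand":1},
    {"x":0.82,"y":0,"z":0.36,"rx":0,"ry":0,"rz":0,"hand":1},
    {"x":0.82,"y":0,"z":0.36,"rx":0,"ry":0,"rz":0,"hand":1},
    {"x":0.82,"y":0,"z":0.36,"rx":0,"ry":0,"rz":0,"hand":1},
    {"x":0.82,"y":0,"z":0.36,"rx":0,"ry":0,"rz":0,"hand":1},
    {"x":0.82,"y":0,"z":0.36,"rx":0,"ry":0,"rz":0,"hand":1},
    {"x":0.82,"y":0,"z":0.36,"rx":0,"ry":0,"rz":0,"hand":1},
    {"x":0.82,"y":0,"z":0.36,"rx":0,"ry":0,"rz":0,"hand":1},
    {"x":0.82,"y":0,"z":0.36,"rx":0,"ry":0,"rz":0,"hand":1},
    {"x":0.82,"y":0,"z":0.36,"rx":0,"ry":0,"rz":0,"hand":1},
    {"x":0.82,"y":0,"z":0.36,"rx":0,"ry":0,"rz":0,"hand":1},
    {"x":0,"y":0,"z":0,"rx":0,"ry":0,"rz":0,"hand":1},
    {"x":0,"y":0,"z":0,"rx":0,"ry":0,"rz":0,"hand":1},
    {"x":0,"y":0,"z":0,"rx":0,"ry":0,"rz":0,"hand":1},
  ],
)

```text
time: 18.75
position: [0.507, 0.1325, 0.1937]
tcp_rot: [0.621, 0.571, -0.363, -0.395]
wrist_force: [0.9, -0.1, -1.1]
gripper_width: 0.0195
```

Run:
```python
from h import *
plan(hp(.8,-.055,.024+.074+.025-.0286),RF)
pair("pics/p16.png",(240,180,360,300),(300,170,420,290),3.3)
s=monitor.state();R=Rn.from_quat(s['tcp_rot']).as_matrix();p=s['position']
for d in(-.0286-.03,-.0286,.0454): X=p+d*R[:,1]; print(d,proj("top",X),proj("scene",X))
E=hp(.8,-.055,.024);print("eye",E,proj("top",E),proj("scene",E))
```

```text
t 18.75 pos [0.507  0.1325 0.1937] F [ 0.9 -0.1 -1.1] w 0.0195 J [ 0.18 -0.35  2.17 -0.14  0.9  -1.24]
 turn units [ 0.013 -0.001  0.01 ]  shift units cur axes [0.014 2.084 0.185]  final axes [0.016 2.084 0.181]
-0.0586 [286.62995537 290.95493636] [368.26386731 161.36557878]
-0.0286 [288.76984312 282.13988406] [365.98926194 178.65669355]
0.0454 [293.55249262 262.43824056] [360.55974941 219.93080879]
eye [0.55092878 0.12911003 0.09055765] [296.75860604 248.57577567] [356.73344116 255.03733118]
```

View pics/p16.png

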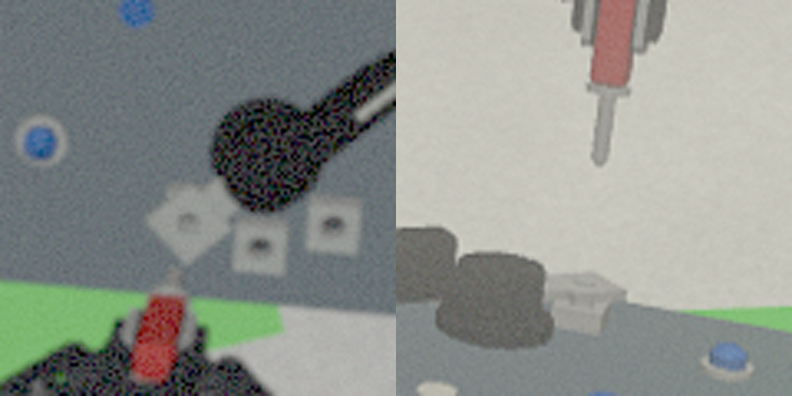

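>>> send_rows(
  commands=[
    {"x":0,"y":0.5,"z":0.18,"rx":0,"ry":0,"rz":0,"hand":1},
    {"x":0,"y":0.5,"z":0,"rx":0,"ry":0,"rz":0,"hand":1},
    {"x":0,"y":0.5,"z":0,"rx":0,"ry":0,"rz":0,"hand":1},
    {"x":0,"y":0.5,"z":0,"rx":0,"ry":0,"rz":0,"hand":1},
    {"x":0,"y":0,"z":0,"rx":0,"ry":0,"rz":0,"hand":1},
    {"x":0,"y":0,"z":0,"rx":0,"ry":0,"rz":0,"hand":1},
    {"x":0,"y":0,"z":0,"rx":0,"ry":0,"rz":0,"hand":1},
    {"x":0,"y":0,"z":0,"rx":0,"ry":0,"rz":0,"hand":1},
  ],
)

```text
time: 19.52
position: [0.5198, 0.1315, 0.1555]
tcp_rot: [0.621, 0.571, -0.362, -0.396]
wrist_force: [-0.8, 0.8, 0.0]
gripper_width: 0.0194
```

Run:
```python
from h import *
plan(hp(.8,-.055,.024+.074+.025-.0286),RF)
pair("pics/p17.png",(270,225,330,285),(330,210,390,270),6.6)
s=monitor.state();R=Rn.from_quat(s['tcp_rot']).as_matrix();p=s['position']
cr=lambda n,X:(np.round((proj(n,X)-((270,225) if n=="top" else (330,210)))*6.6+[0 if n=="top" else 396,0],0))
for d in(.0054,.0454): X=p+d*R[:,1]; print(d,cr("top",X),cr("scene",X))
E=hp(.8,-.055,.024);print("eye",cr("top",E),cr("scene",E))
for c in((17,17),(17,-17),(-17,17),(-17,-17)): 
    X=hp(.8,-.055+c[0]/1e3,.024)+c[1]/1e3*tang(.8)*-1; print(c,cr("top",X),cr("scene",X))
```

```text
t 19.52 pos [0.5198 0.1315 0.1555] F [-0.8  0.8  0. ] w 0.0194 J [ 0.17 -0.27  2.18 -0.15  0.81 -1.24]
 turn units [ 0.016 -0.007  0.013]  shift units cur axes [ 0.013  0.08  -0.041]  final axes [ 0.013  0.08  -0.041]
0.0054 [152. 262.] [603.  62.]
0.0454 [167. 198.] [585. 204.]
eye [177. 156.] [572. 297.]
(17, 17) [183.  75.] [553. 320.]
(17, -17) [264. 165.] [489. 281.]
(-17, 17) [ 89. 146.] [658. 313.]
(-17, -17) [170. 235.] [591. 276.]
```

View pics/p17.png

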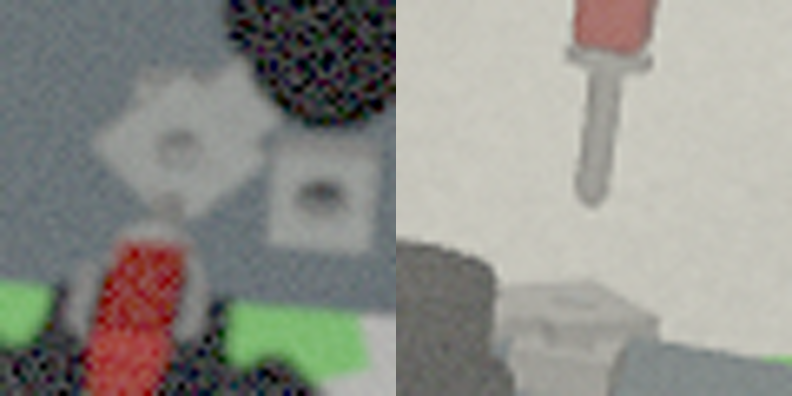

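Run:
```python
from h import *
T=np.mean([viewer.snapshot("top")[:,:,::-1].astype(float) for _ in range(8)],0);S=np.mean([viewer.snapshot("scene")[:,:,::-1].astype(float) for _ in range(8)],0)
np.savez("avg1.npz",T=T,S=S)
g=lambda im:np.clip((im/255.)**0.5*255,0,255).astype('uint8')
a=T[238:262,284:308];b=S[230:266,342:378]
def st(x): x=x.copy(); x=(x-x.min())/(x.max()-x.min())*255; return x.astype('uint8')
cv2.imwrite("pics/p18.png",np.hstack([cv2.resize(st(a),(396,396),interpolation=cv2.INTER_CUBIC),cv2.resize(st(b),(396,396),interpolation=cv2.INTER_CUBIC)]))
s=monitor.state();R=Rn.from_quat(s['tcp_rot']).as_matrix();p=s['position'];print(s['time'])
cr=lambda n,X:((proj(n,X)-(284,238)+.5)*16.5 if n=="top" else (proj(n,X)-(342,230)+.5)*11+[396,0])
for d in(.0054,.0454): X=p+d*R[:,1]; print(d,cr("top",X),cr("scene",X))
E=hp(.8,-.055,.024);print("eye",cr("top",E),cr("scene",E))
```

```text
20.4167
0.0054 [158.45310018 450.63511186] [ 614.26759549 -108.6762496 ]
0.0454 [196.84260694 291.41705724] [583.31349786 126.99287188]
eye [218.76699959 182.75029857] [563.56785278 280.91064293]
```

View pics/p18.png

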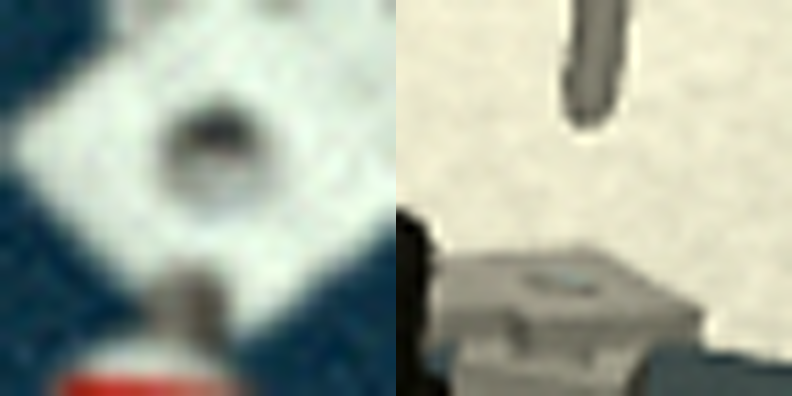

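Run:
```python
from h import *
ft=lambda c:np.array([c[0]/16.5-.5+284,c[1]/16.5-.5+238]); fs=lambda c:np.array([(c[0]-396)/11-.5+342,c[1]/11-.5+230])
Te,e1=tri(fs((586,126)),ft((195,278.5))); Ey,e2=tri(fs((563.5,283)),ft((216,158)))
s=monitor.state();R=Rn.from_quat(s['tcp_rot']).as_matrix();p=s['position']
print("tip",Te,e1,"pred",p+.0454*R[:,1]); print("eye",Ey,e2,"pred",hp(.8,-.055,.024))
print("tip->eye tool axes mm",R.T@(Ey-Te)*1e3, "from plan", R.T@(hp(.8,-.055,.024)-p-.0454*R[:,1])*1e3)
A,_=cv2.Rodrigues(np.zeros(3))
print("tool y vs -nrm",np.degrees(np.arccos(R[:,1]@-nrm)))
```

```text
tip [0.54008377 0.13013152 0.11520548] 0.16831878482905632 pred [0.5387502  0.12983192 0.11388756]
eye [0.55358239 0.12936626 0.09241539] 0.048710170444928716 pred [0.55092878 0.12911003 0.09055765]
tip->eye tool axes mm [ 0.34511172 26.37026788 -2.58389978] from plan [ 0.27554693 26.30021192 -1.16050488]
tool y vs -nrm 0.3296086957677713
```

>>> send_rows(
  commands=[
    {"x":0.015,"y":0.3,"z":-0.12,"rx":0,"ry":0,"rz":0,"hand":1},
    {"x":0,"y":0.3,"z":0,"rx":0,"ry":0,"rz":0,"hand":1},
    {"x":0,"y":0.3,"z":0,"rx":0,"ry":0,"rz":0,"hand":1},
    {"x":0,"y":0.15,"z":0,"rx":0,"ry":0,"rz":0,"hand":1},
    {"x":0,"y":0,"z":0,"rx":0,"ry":0,"rz":0,"hand":1},
    {"x":0,"y":0,"z":0,"rx":0,"ry":0,"rz":0,"hand":1},
    {"x":0,"y":0,"z":0,"rx":0,"ry":0,"rz":0,"hand":1},
    {"x":0,"y":0,"z":0,"rx":0,"ry":0,"rz":0,"hand":1},
  ],
)

```text
time: 21.08
position: [0.5308, 0.1308, 0.1373]
tcp_rot: [0.621, 0.571, -0.362, -0.396]
wrist_force: [-0.7, 0.7, -0.5]
gripper_width: 0.0196
```

Run:
```python
from h import *
T=np.mean([viewer.snapshot("top")[:,:,::-1].astype(float) for _ in range(6)],0);S=np.mean([viewer.snapshot("scene")[:,:,::-1].astype(float) for _ in range(6)],0)
a=T[238:262,284:308];b=S[235:271,342:378]
def st(x): x=np.clip(x,0,np.percentile(x,97)); x=(x-x.min())/(x.max()-x.min())*255; return x.astype('uint8')
cv2.imwrite("pics/p19.png",np.hstack([cv2.resize(st(a),(396,396),interpolation=cv2.INTER_CUBIC),cv2.resize(st(b),(396,396),interpolation=cv2.INTER_CUBIC)]))
s=monitor.state();R=Rn.from_quat(s['tcp_rot']).as_matrix();p=s['position'];print(s['time'],s['wrist_force'],p)
print("tip h",(p+.0454*R[:,1]-O)@nrm)
```

```text
21.6833 [ 0.30078941 -0.19397114 -0.12580114] [0.53058886 0.13079922 0.13700295]
tip h 0.029318650117486203
```

View pics/p19.png

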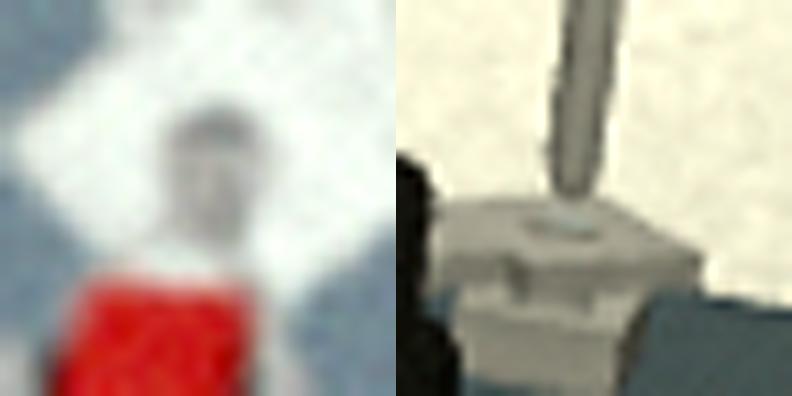

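>>> send_rows(
  commands=[
    {"x":-0.03,"y":0.1,"z":0,"rx":0,"ry":0,"rz":0,"hand":1},
    {"x":0,"y":0.1,"z":0,"rx":0,"ry":0,"rz":0,"hand":1},
    {"x":0,"y":0.1,"z":0,"rx":0,"ry":0,"rz":0,"hand":1},
    {"x":0,"y":0.1,"z":0,"rx":0,"ry":0,"rz":0,"hand":1},
    {"x":0,"y":0.05,"z":0,"rx":0,"ry":0,"rz":0,"hand":1},
    {"x":0,"y":0,"z":0,"rx":0,"ry":0,"rz":0,"hand":1},
  ],
)

```text
time: 22.18
position: [0.5342, 0.1298, 0.1283]
tcp_rot: [0.621, 0.571, -0.363, -0.396]
wrist_force: [-0.2, -0.6, -1.3]
gripper_width: 0.0197
```

```bash
cat >> h.py <<'E'
def ins(f):
    T=np.mean([viewer.snapshot("top")[:,:,::-1].astype(float) for _ in range(4)],0);S=np.mean([viewer.snapshot("scene")[:,:,::-1].astype(float) for _ in range(4)],0)
    a=T[238:262,284:308];b=S[235:271,342:378]
    def st(x): x=np.clip(x,0,np.percentile(x,97)); x=(x-x.min())/(x.max()-x.min())*255; return x.astype('uint8')
    cv2.imwrite(f,np.hstack([cv2.resize(st(a),(396,396),interpolation=cv2.INTER_CUBIC),cv2.resize(st(b),(396,396),interpolation=cv2.INTER_CUBIC)]))
    s=monitor.state();R=Rn.from_quat(s['tcp_rot']).as_matrix();p=s['position'];print(s['time'],"F tool",np.round(R.T@s['wrist_force'],1),"M tool",np.round(R.T@s['torque'],2),p)
    print("tip h",(p+.0454*R[:,1]-O)@nrm,"grip-eye tool axes mm",np.round(RF.T@(p-hp(.8,-.055,.024))*1e3,1))
E
python3 -c "
from h import *
ins('pics/p20.png')"
```

```text
22.5833 F tool [-0.  -0.2 -0.5] M tool [0.23 0.01 0.03] [0.53439832 0.12991202 0.12894814]
tip h 0.02038275388429133 grip-eye tool axes mm [ -0.6 -41.8  -1.2]
```

View pics/p20.png

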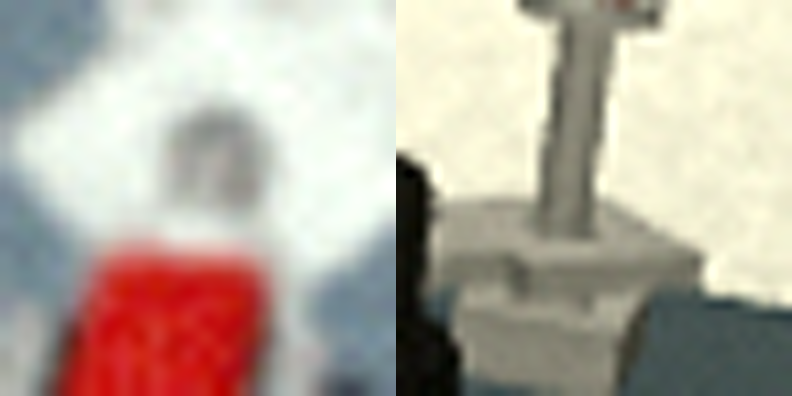

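The tip is in the eye with no side force: rod at scene crop (565,235), hole at 563. Continuing down.

>>> send_rows(
  commands=[
    {"x":0,"y":0.15,"z":0,"rx":0,"ry":0,"rz":0,"hand":1},
    {"x":0,"y":0.15,"z":0,"rx":0,"ry":0,"rz":0,"hand":1},
    {"x":0,"y":0.15,"z":0,"rx":0,"ry":0,"rz":0,"hand":1},
    {"x":0,"y":0.15,"z":0,"rx":0,"ry":0,"rz":0,"hand":1},
    {"x":0,"y":0,"z":0,"rx":0,"ry":0,"rz":0,"hand":1},
  ],
)

```text
time: 23.0
position: [0.5391, 0.1293, 0.1169]
tcp_rot: [0.621, 0.571, -0.363, -0.396]
wrist_force: [-0.3, 0.0, -1.1]
gripper_width: 0.0195
```

```bash
python3 -c "
from h import *
ins('pics/p21.png')"
```

```text
23.4 F tool [0.7 0.8 0.6] M tool [0.26 0.03 0.01] [0.53950362 0.12950969 0.118142  ]
tip h 0.008425009047588923 grip-eye tool axes mm [ -0.6 -29.8  -1.3]
```

View pics/p21.png

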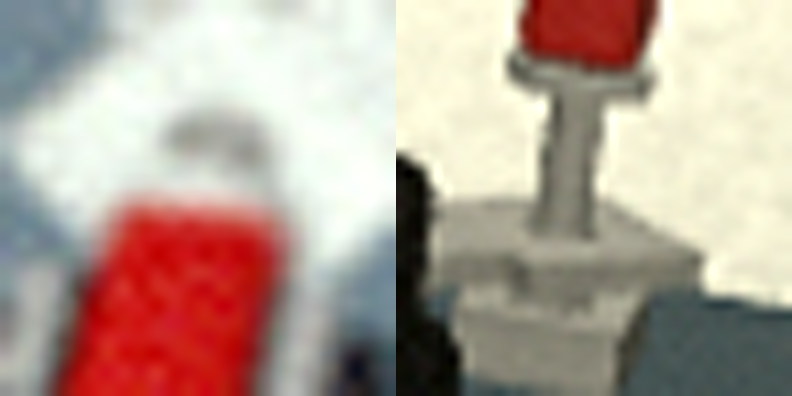

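Tip in the lower hole, forces about zero. About 24 mm remain.

>>> send_rows(
  commands=[
    {"x":0,"y":0.2,"z":0,"rx":0,"ry":0,"rz":0,"hand":1},
    {"x":0,"y":0.2,"z":0,"rx":0,"ry":0,"rz":0,"hand":1},
    {"x":0,"y":0.2,"z":0,"rx":0,"ry":0,"rz":0,"hand":1},
    {"x":0,"y":0.2,"z":0,"rx":0,"ry":0,"rz":0,"hand":1},
    {"x":0,"y":0.1,"z":0,"rx":0,"ry":0,"rz":0,"hand":1},
    {"x":0,"y":0.05,"z":0,"rx":0,"ry":0,"rz":0,"hand":1},
    {"x":0,"y":0.05,"z":0,"rx":0,"ry":0,"rz":0,"hand":1},
    {"x":0,"y":0,"z":0,"rx":0,"ry":0,"rz":0,"hand":1},
    {"x":0,"y":0,"z":0,"rx":0,"ry":0,"rz":0,"hand":1},
  ],
)

```text
time: 24.15
position: [0.5479, 0.1288, 0.0999]
tcp_rot: [0.621, 0.571, -0.363, -0.396]
wrist_force: [-0.6, -0.1, -0.4]
gripper_width: 0.0197
```

```bash
python3 -c "
from h import *
ins('pics/p22.png')"
```

```text
24.55 F tool [-0.2  0.1  0.3] M tool [0.29 0.   0.01] [0.54790083 0.12880956 0.09996677]
tip h -0.01160817704119625 grip-eye tool axes mm [-0.6 -9.8 -1.3]
```

View pics/p22.png

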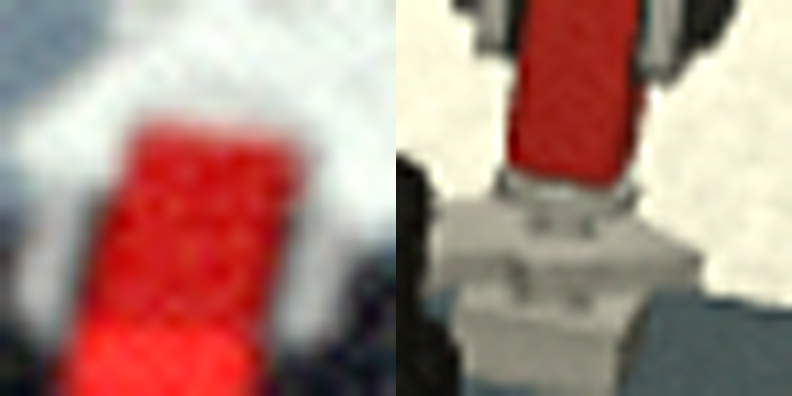

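>>> send_rows(
  commands=[
    {"x":0,"y":0.05,"z":0,"rx":0,"ry":0,"rz":0,"hand":1},
    {"x":0,"y":0.05,"z":0,"rx":0,"ry":0,"rz":0,"hand":1},
    {"x":0,"y":0.05,"z":0,"rx":0,"ry":0,"rz":0,"hand":1},
    {"x":0,"y":0.05,"z":0,"rx":0,"ry":0,"rz":0,"hand":1},
    {"x":0,"y":0,"z":0,"rx":0,"ry":0,"rz":0,"hand":1},
  ],
)

```text
time: 24.97
position: [0.5495, 0.1286, 0.0959]
tcp_rot: [0.621, 0.571, -0.363, -0.396]
wrist_force: [0.1, 0.7, -0.6]
gripper_width: 0.0194
```

>>> send_rows(
  commands=[
    {"x":0,"y":0.05,"z":0,"rx":0,"ry":0,"rz":0,"hand":1},
    {"x":0,"y":0,"z":0,"rx":0,"ry":0,"rz":0,"hand":1},
  ],
)

```text
time: 25.13
position: [0.5499, 0.1286, 0.0955]
tcp_rot: [0.621, 0.571, -0.363, -0.396]
wrist_force: [-2.9, -0.0, 2.8]
gripper_width: 0.02
```

```bash
python3 -c "
from h import *
ins('pics/p23.png')"
```

```text
25.5333 F tool [-1.4 -7.3  2.4] M tool [ 0.66 -0.03  0.18] [0.54993785 0.12863475 0.09550062]
tip h -0.016519875325948497 grip-eye tool axes mm [-0.6 -4.9 -1.2]
```

View pics/p23.png

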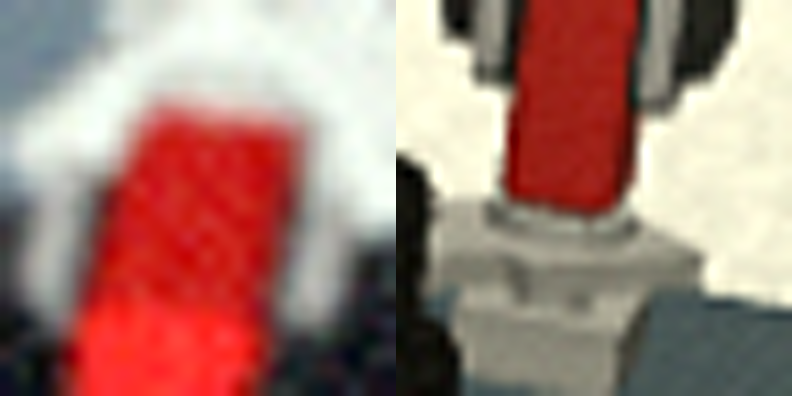

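The shoulder is down: 7 N contact at exactly the expected depth. A last slight press, then release and withdraw along the pin.

>>> send_rows(
  commands=[
    {"x":0,"y":0.03,"z":0,"rx":0,"ry":0,"rz":0,"hand":1},
    {"x":0,"y":0,"z":0,"rx":0,"ry":0,"rz":0,"hand":1},
    {"x":0,"y":0,"z":0,"rx":0,"ry":0,"rz":0,"hand":0},
    {"x":0,"y":0,"z":0,"rx":0,"ry":0,"rz":0,"hand":-0.3},
    {"x":0,"y":0,"z":0,"rx":0,"ry":0,"rz":0,"hand":-0.3},
    {"x":0,"y":0,"z":0,"rx":0,"ry":0,"rz":0,"hand":-0.3},
    {"x":0,"y":0,"z":0,"rx":0,"ry":0,"rz":0,"hand":-0.3},
    {"x":0,"y":0,"z":0,"rx":0,"ry":0,"rz":0,"hand":-0.3},
    {"x":0,"y":0,"z":0,"rx":0,"ry":0,"rz":0,"hand":-0.3},
  ],
)

```text
time: 26.28
position: [0.5502, 0.1286, 0.0947]
tcp_rot: [0.621, 0.571, -0.363, -0.396]
wrist_force: [0.3, 0.2, 0.1]
gripper_width: 0.0553
```

```bash
python3 -c "
from h import *
ins('pics/p24.png'); print(monitor.state()['gripper_width'])"
```

```text
26.6833 F tool [-0.7 -0.2  0.3] M tool [ 0.22 -0.    0.01] [0.55025217 0.12860907 0.09481338]
tip h -0.01727599288046983 grip-eye tool axes mm [-0.6 -4.1 -1.2]
0.05532729945275654
```

View pics/p24.png

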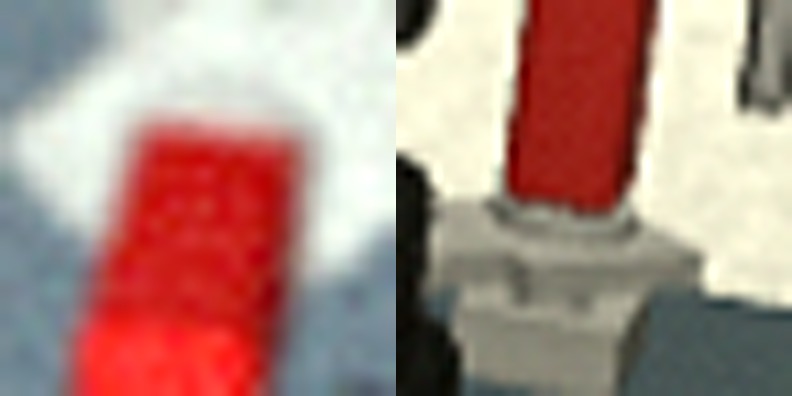

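>>> send_rows(
  commands=[
    {"x":0,"y":-0.3,"z":0,"rx":0,"ry":0,"rz":0,"hand":-0.3},
    {"x":0,"y":-0.5,"z":0,"rx":0,"ry":0,"rz":0,"hand":-0.3},
    {"x":0,"y":-0.5,"z":0,"rx":0,"ry":0,"rz":0,"hand":-0.3},
    {"x":0,"y":-0.8,"z":0,"rx":0,"ry":0,"rz":0,"hand":-0.3},
    {"x":0,"y":-1,"z":0,"rx":0,"ry":0,"rz":0,"hand":-0.3},
    {"x":0,"y":-1,"z":0,"rx":0,"ry":0,"rz":0,"hand":-0.3},
    {"x":0,"y":-1,"z":0,"rx":0,"ry":0,"rz":0,"hand":-0.3},
    {"x":0,"y":-1,"z":0,"rx":0,"ry":0,"rz":0,"hand":-0.3},
    {"x":0,"y":-1,"z":0,"rx":0,"ry":0,"rz":0,"hand":-0.3},
    {"x":0,"y":-0.5,"z":0,"rx":0,"ry":0,"rz":0,"hand":-0.3},
    {"x":0,"y":0,"z":0,"rx":0,"ry":0,"rz":0,"hand":-0.3},
    {"x":0,"y":0,"z":0,"rx":0,"ry":0,"rz":0,"hand":-0.3},
    {"x":0,"y":0,"z":0,"rx":0,"ry":0,"rz":0,"hand":-0.3},
    {"x":0,"y":0,"z":0,"rx":0,"ry":0,"rz":0,"hand":-0.3},
  ],
)

```text
time: 27.85
position: [0.4855, 0.1336, 0.2306]
tcp_rot: [0.621, 0.57, -0.364, -0.396]
wrist_force: [0.1, -0.7, 0.8]
gripper_width: 0.0557
```

Run:
```python
from h import *
ins("pics/p25.png")
T=viewer.snapshot("top")[:,:,::-1];S=viewer.snapshot("scene")[:,:,::-1]
g=lambda im:np.clip((im/255.)**0.5*255,0,255).astype('uint8')
cv2.imwrite("pics/p26.png",np.hstack([cv2.resize(g(T[130:330,140:500]),(396,220)),cv2.resize(g(S[150:350,170:530]),(396,220))]))
b=cv2.resize(g(S[200:290,310:400]),(540,540),interpolation=cv2.INTER_CUBIC); cv2.imwrite("pics/p27.png",b)
S0=cv2.imread("pics/scene0.png");T0=cv2.imread("pics/top0.png")
for nm,s0,s1,bx in(("amber scene",S0,S,(203,178,220,200)),("blue/red scene",S0,S,(430,210,520,365)),("blue top",T0,T,(165,175,222,225)),("red top",T0,T,(138,255,200,310)),("amber top",T0,T,(432,270,490,322))):
    x0,y0,x1,y1=bx; print(nm,np.abs(s0[y0:y1,x0:x1].astype(int)-s1[y0:y1,x0:x1]).mean())
# pin geometry now
rs=blob(S[:,:,::-1],(335,200,385,265),RED); rt=blob(T[:,:,::-1],(270,235,320,290),RED); print(rs,rt)
for d in(-.03,.03): X=hp(.8,-.055,.058+d); print(proj("scene",X),proj("top",X))
```

```text
28.25 F tool [ 0.2 -0.2 -0.1] M tool [ 0.25 -0.01 -0.  ] [0.48601574 0.13379227 0.23221199]
tip h 0.1344826414965741 grip-eye tool axes mm [  -0.8 -155.9   -0.9]
amber scene 3.374331550802139
blue/red scene 3.561194743130227
blue top 6.063391812865497
red top 6.103323558162268
amber top 7.137378426171529
(array([359.60371517, 237.61919505]), array([353, 222,  15,  33, 323])) (array([295.5371179 , 258.13973799]), array([289, 247,  14,  22, 229]))
[357.01013913 252.95075162] [296.53984419 249.46445819]
[361.2432724  221.02869053] [293.06932581 263.56284426]
```

View pics/p26.png

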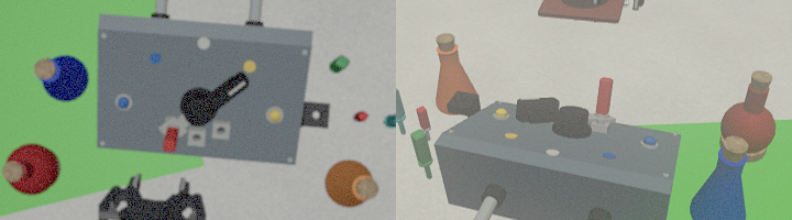

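View pics/p27.png

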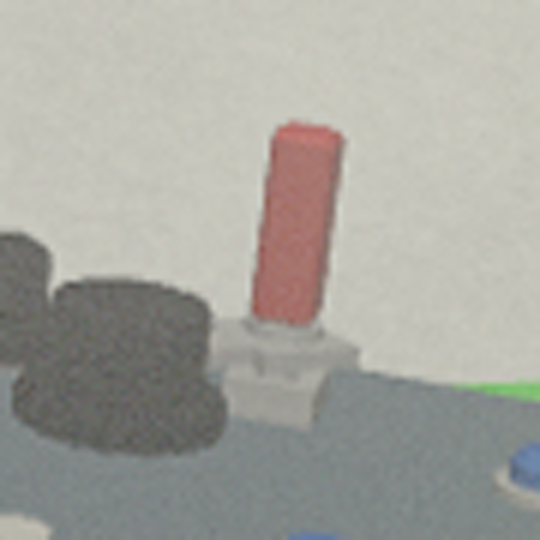

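Run:
```python
from h import *
T=np.mean([viewer.snapshot("top")[:,:,::-1].astype(float) for _ in range(6)],0);S=np.mean([viewer.snapshot("scene")[:,:,::-1].astype(float) for _ in range(6)],0)
g=lambda im:np.clip((np.clip(im,0,140)/140.)**0.7*255,0,255).astype('uint8')
a=cv2.resize(g(T[238:274,278:314]),(396,396),interpolation=cv2.INTER_CUBIC);b=cv2.resize(g(S[214:264,332:382]),(396,396),interpolation=cv2.INTER_CUBIC)
ct=lambda X:(proj("top",X)-(278,238)+.5)*11; cs=lambda X:(proj("scene",X)-(332,214)+.5)*7.92
E0=hp(.8,-.055,0)
for h in(.028,.088):
    q=[E0+h*nrm+sx*.01*cy+sz*.01*up for sx,sz in((1,1),(1,-1),(-1,-1),(-1,1))]
    print(h,"top",np.round([ct(x) for x in q]).tolist(),"scene",np.round([cs(x)+[396,0] for x in q]).tolist())
    cv2.polylines(a,[np.int32([ct(x) for x in q])],True,(0,255,0),1);cv2.polylines(b,[np.int32([cs(x) for x in q])],True,(0,255,0),1)
cv2.imwrite("pics/p28.png",np.hstack([a,b]))
```

```text
0.028 top [[152.0, 70.0], [146.0, 182.0], [267.0, 193.0], [274.0, 81.0]] scene [[632.0, 331.0], [649.0, 309.0], [565.0, 294.0], [547.0, 316.0]]
0.088 top [[111.0, 222.0], [104.0, 339.0], [232.0, 350.0], [239.0, 234.0]] scene [[667.0, 75.0], [683.0, 59.0], [597.0, 44.0], [579.0, 61.0]]
```

View pics/p28.png

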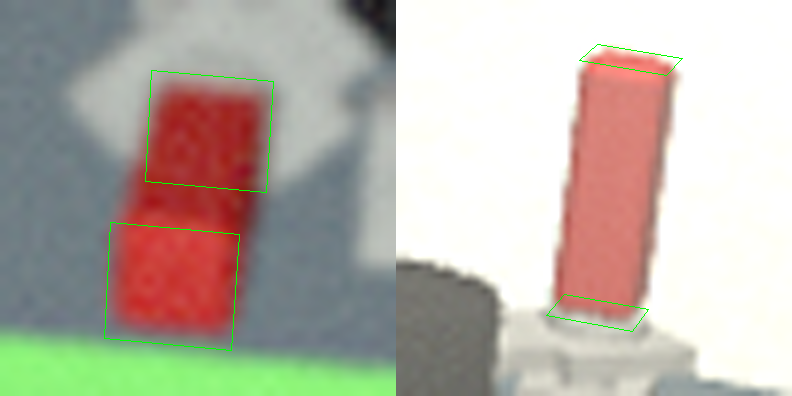

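The pin stands seated and square. The flask regions are unchanged apart from image noise, and the gripper is well clear. Handing in.

```bash
python3 -c "
from workcell import monitor,arm
s=monitor.state();print(s['time'],s['wrist_force']);print(arm.close_job())"
```

```text
28.95 [ 0.1163825  -0.58522111 -0.76868506]
the job is handed in; nothing more can be done
None
```

The fans are changed over and the switch is locked on the yellow mark. I handed the job in at 28.95 s of the 61 s allowed, and no verdict is reported.

- **Switch:** I pushed the handle with closed fingers to the white off mark. It stood there untouched for about 3 s, then I pushed it on to the yellow mark.
- **Pin:** I took the larger red pin from the holster and pushed it through the eye and the block. The shoulder met the plate with about 7 N at the expected depth. I then opened the gripper and withdrew.

**Last checks:**
- The handle points at the yellow mark, and the shoulder looks flush on the plate.
- The pictures put the mid-handle of the pin about 2–3 mm from the eye's axis, with at most about 0.07 rad of tilt.
- The regions of the pictures around the three flasks differ from the start only by noise.
- The gripper is about 0.15 m clear, with no wrist force.

**What disagreed:**
- **Fingertip position:** both cameras showed the fingertips about 38 mm further back along the tool than the stated 19 mm ahead of the TCP. I planned all moves from the picture value, and the contacts agreed with it.
- **Top camera:** it was off by about 1.5 pixels (2–3 mm) along the slope compared with the console fit. I corrected for this by comparing the pin with the hole directly.
- **Pin handle length:** the handle looked slightly shorter than predicted in both views, so the tilt figure is an upper estimate.

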